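Clamp a tube spool in the V-block jig with its wing screw

ROBOT

A 6-joint arm with a two-finger parallel gripper is mounted at the origin on the work surface. World frame = base frame: x ahead of the robot, y to its left, z up, the work surface at z = 0. Lengths are in mm, angles in degrees, forces in N, time in s.
With the tool pointing down it reaches from about 300 to 875 mm from the base axis. Payload 6.4 kg.
Tool frame: the origin (TCP) lies between the finger pads; the fingertips stand 22 mm ahead of it and the grasp point (between the pads) lies 3 mm ahead of it; z points along the fingers, y is the line along which they close (so a half turn about z gives the same grasp; the last joint's range is limited). The gripper opens to 88 mm and grips with 3 to 60 N. Pads are 18 mm wide; open, the fingers measure 123 mm over their backs; the gripper's body (75 mm by 187 mm) begins 45 mm behind the grasp point.
Start: joints at [-80.862, 10.359, 92.074, -0, 77.567, -11.82], TCP at [205.692, -536.966, 260.714] pointing down, gripper open.
Joint ranges: [-171.53, 171.53], [-51.25, 118.39], [17.06, 147.69], [-65.23, 245.23], [0, 150.52], [-178.68, 178.68]. Speed limits (degrees/s): [147.25, 147.25, 172.46, 180, 180, 180].

INTERFACE

Orientations are given as a 3x3 rotation matrix whose columns are the frame's x, y, z axes.
In Python, from rig import r gives the robot as it stands. The module is installed in compiled form; this text tells all that it offers.
- The arm moves only by the tool servo_tool, never from a script. Its argument "increments" is a list of rows, each a list of 5 numbers: the shift along the tool's x, y, z in cm, then the turn about the tool's z in rad, then the gripper's target within -1 to 1 (fully open at 1, half-way at 0, shut at -1). A call has 1 to 10 rows; each row shifts and turns the commanded pose from where the row before left it, along the tool's axes as they then stand; what a row does not reach is not made up. A row lasts 1/12 s, in which the tool goes at most 41.7 mm and 7.16 degrees, less where a joint would pass 70% of its speed; a pose out of reach is approached as far as the arm can. A call with a gripper value outside its range is refused whole. The fingers move at their own pace and stop on an object; "force" is the grip in N (left out, the last holds). Time passes only in rows, so rows that do not move let the fingers close. It gives the time, the measured TCP pose, the force, the opening and the grip force at its end, in the units of the state.
- r.get_obs(): the state, without advancing time (a new reading comes with each control period).
- r.capture(name): name is "scene" or "side" or "wrist"; returns a dict with "pixels" (420x560x3 uint8, red, green, blue), "depth" (420x560 float32, mm along the optical axis (not along the pixel's ray), 0 where there is no reading), "vfov" (degrees; the focal length in pixels is half the picture's height over the tangent of half this angle, whatever the lens; pixels are square), "cx", "cy" (the principal point, pixels), "camera_from_world" (4x4, takes a point from world to camera coordinates); the wrist camera has in their place "mount" (4x4, takes a point from camera to tool coordinates, whose origin is the TCP and whose axes are the flange's). Camera axes: x right, y down, z forward; pixel columns grow to the right and rows downward; lengths in mm; the calibration is good to about 2 mm. The wrist camera is an equidistant fisheye: a pixel r from the principal point sees the ray r / f radians off the axis. A picture is of the moment at which its call begins: read the wrist's pose just before it.
- r.hand_in(): hands the job in; it is judged then, once.
Trained networks look in a picture, given as the dict that the camera call returned (one of the last four; its "shot" number tells which), for a name from the list of things; names that differ only in an ending like _2 or _b are one class to them, and where a whole thing is asked for, a point or a joint stands for the part that bears it (a point fixed in the world has none). Each returns a list of dicts, best first, with "conf" (0 to 1); they miss things now and then, are a little off and sometimes report something else, mostly with a low value. They report only what shows in the picture. A call takes as long as a camera call.
- r.spot_in(query, picture): "centre" ([x, y, z] in mm, in the coordinates of the camera as it stood for that picture, good to about 4 mm: the middle of the surface that is visible of it).
- r.trace(query, picture): "region" (420x560 bool, what is visible of it).
The state is a dict: "time_s": time; "joint_positions": joint angles; "joint_vel": joint speeds; "tau": joint torques, N m; "eef_pos": TCP position; "tcp_rot": TCP orientation; "contact_force": force on the tool from outside, world axes, zero at the start; "moment": the same for the moment, N m; "opening": opening from 0.0 (shut) to 1.0 (fully open); "grasp_force": force on a finger pad.
Only numpy, scipy, OpenCV 4.12 (cv2) and the standard library are available. Lean on these libraries where they do the work, as an engineer would, in place of code of your own. Each camera call takes 0.05 s, during which the arm holds its last target. There are 200 camera calls.

TASK

Take the long tube spool (the tube with a hexagon nut on one end) out of the stock bin and clamp it in the V-block jig: plain end pushed fully home against the upright stop plate, nut end sticking out of the front of the V. Then turn the wing screw clockwise until it is down tight on the tube, and let go. Keep the gripper off the stop plate, which the wings pass closely, and leave the other fittings and the spanner where they lie.

Things in the scene. Friction and masses are not known exactly. Their poses are not given: they have to be found in the camera images.
- spool: The spool: plain steel tube, 38 mm diameter, 200 mm long, 0.25 to 0.5 kg, a hexagon nut fixed round one end. Origin on the tube's axis at mid length; x runs along the tube from the plain end (-100 mm) to the nut end (+100 mm). Mass centre 17 mm from the origin towards the nut. It starts level in the bin, its plain end sticking out over the front lip by about 80 mm.
- plain_end (a point): Centre of the spool's plain end face, on the tube's axis. Laid on the bench the spool rests on a flat of its nut and on this end, tilted 3 degrees, and does not roll.
- nut_end (a point): Centre of the spool's nut end face, on the tube's axis. The nut is 54 mm across flats, 62 mm across corners, and covers the last 25 mm of the tube; it does not turn.
- bin: Stock bin, green plastic, fixed to the bench, 125 mm deep (x), 92 mm wide (y), 72 mm high, open at the top, so packed that fingers do not fit beside the spool inside it. Origin under its centre on the bench; x points from the low front lip (28 mm high, at x = -62.5 mm) to the back. The tube's axis lies 47 mm above the bench in it.
- jig: V-block jig bolted to the bench. Origin on the bench; x runs along the V from its open front to the stop plate. Base 12 mm thick, 100 mm wide, x = -65 to +110 mm. Steel block with a 90 degree V, x = -60 to +55 mm, 60 mm wide, 44 mm high. A stirrup straddles the V at x = 13 to 37 mm: 60 mm inside, 76 mm outside, bridge 82 to 98 mm above the bench. The tube goes in from the front, under the bridge.
- v_seat (a point): Where the centre of the spool's plain end is when home: on the stop plate's face (jig x = +75 mm, y = 0), on the axis of a tube seated in the V, 48 mm above the bench.
- v_mouth (a point): On the axis of a tube seated in the V, at the front face of the V-block (jig x = -60 mm).
- stop_plate: Upright aluminium stop plate fixed at the closed end of the V, 10 mm thick, 70 mm wide, top 150 mm above the bench. Its origin lies at the foot of its face towards the V (jig x = +75 mm, 12 mm above the bench). The gripper must not press on it.
- clamp_spindle: The clamp screw's spindle, which moves straight down as the wing screw is turned; its origin is the centre of the flat nose (20 mm diameter) that presses on the tube. The screw axis is vertical, at jig x = +25 mm, y = 0: 50 mm from the stop plate's face.
- wing_grip (a point): Point to grip on the wing screw, on its axis, about 139 mm above the bench at joint 0. The wings are one upright flat plate, 9 mm thick, 80 mm tip to tip along this point's x axis, faces along +-y. Here it reaches 9 mm up (15 mm at the lobes) and 23 mm down to the round hub, 26 mm across. The wing tips pass 10 mm from the stop plate, whose top stands 11 mm above this point.
- wing_screw (a joint): Turn of the wing screw, rad, growing clockwise seen from above (tightening); it starts between 0 and 0.6 and stays where left. Fast thread: down 2.55 mm per rad. The nose touches a tube seated in the V at about 2.2, then resistance rises; from about 2.5 it is tight, and at 2.75 the hub sits down on the bridge, a hard stop that is also fine. Turning takes 0.15 N m.
- elbow: Bystander, leave alone: 90 degree tube elbow, 38 mm tube, about 100 mm square, 38 mm high, lying flat between bin and jig; origin at one end of its bend on the bench.
- tee: Bystander, leave alone: tube tee, 38 mm tube, 120 mm run, lying flat; origin under the middle of the run.
- flange: Bystander, leave alone: weld-neck flange, 110 mm across, 32 mm high, lying flat; origin under its centre.
- reducer: Bystander, leave alone: conical tube reducer standing on its wide end, 54 mm across, 60 mm high; origin under its centre.
- union_nut: Bystander, leave alone: loose hexagon nut lying flat, 54 mm across flats, 25 mm high, beyond the elbow; origin under its centre.
- stub: Bystander, leave alone: short piece of 38 mm tube standing on end, 75 mm high; origin under its centre.
- spanner: Bystander, leave alone: open spanner, 180 mm long, lying flat on the right.

How it is judged (in metres and radians):
On the way:
1. the spool lies in the V, plain end home against the stop plate (x of plain_end in the frame of jig above 0.071 m and y of plain_end in the frame of jig between -0.004 and 0.004 m and z of plain_end in the frame of jig between 0.044 and 0.052 m and angle between the x axis of spool and the x axis of jig, either way round below 0.05 rad), for 0.2 s.
At the end, for the whole second after the job is handed in: the spool lies in the V of the jig along it (within 0.05 rad), its plain end within 4 mm of the stop plate and within 4 mm of the V's axis, and the wing screw's nose presses on it with more than 10 N; everything at rest (all of step 1 and contact force between spool and clamp_spindle above 10 N and linear speed of spool below 0.01 m/s); the robot touches nothing.
It fails at once if the gripper or arm presses on the stop plate (over 4 N) (contact force between any of the fingers, the arm and stop_plate above 4 N).
It fails at once if one of the other fittings or the spanner is moved more than 30 mm (distance of any of elbow, tee, flange, reducer, union_nut, stub, spanner from where it was at the start of the episode above 0.03 m).
It also fails if it takes over 64 s, if anything falls off the work surface, if the arm or the gripper's body presses on something with over 40 N, if the wrist force passes 120 N, or if a joint passes its speed limit or range.

## Working session

There is one attempt and no reset: what is moved stays moved. The work goes in short steps, Python scripts to look and compute and a tool call to move; the robot and the scene stay as the last step left them, time stands still between calls to the robot, and variables do not carry over. Pictures are saved under pics/ and viewed, at most 10 in all, crops included, and the job is handed in when it is done.

Besides the shell and the picture viewer there is one more tool, called after "Call:" by a JSON object that holds its "method" and its "body". servo_tool: Moves the arm, as the interface text tells. Its arguments: {"type":"object","properties":{"increments":{"type":"array"},"force":{"type":"number"}},"required":["increments"]}

```bash
mkdir -p pics; cat > h.py <<'E'
import numpy as np, cv2
from rig import r
def cloud(p):
    d=p["depth"]; f=210/np.tan(np.radians(p["vfov"]/2))
    v,u=np.mgrid[0:420,0:560]
    c=np.stack([(u-p["cx"])*d/f,(v-p["cy"])*d/f,d],-1)
    T=np.linalg.inv(p["camera_from_world"])
    w=c@T[:3,:3].T+T[:3,3]; w[d<=0]=np.nan
    return w
def toW(p,c):
    T=np.linalg.inv(p["camera_from_world"]); return T[:3,:3]@np.array(c)+T[:3,3]
E
python3 - <<'E'
from h import *
o=r.get_obs(); print(o["eef_pos"],o["tcp_rot"],o["opening"],o["time_s"])
ims=[]
for n in ["scene","side"]:
    p=r.capture(n); np.save(n+".npy",cloud(p)); ims.append(p["pixels"])
    for q in ["spool","bin","jig","stop_plate","wing_grip","plain_end","nut_end","v_seat","v_mouth","elbow","stub","reducer","tee","flange","union_nut","spanner"]:
        try:
            s=r.spot_in(q,p); print(n,q,[(np.round(toW(p,x["centre"])),round(x["conf"],2)) for x in s[:2]])
        except Exception as e: print(n,q,e)
    cv2.imwrite(f"pics/{n}0.png",p["pixels"][:,:,::-1])
E
```

```text
[ 205.62703554 -536.45638035  259.8332955 ] [[ 9.33832909e-01  3.57709436e-01 -2.41006450e-04]
 [ 3.57709319e-01 -9.33831470e-01  1.68179278e-03]
 [ 3.76533739e-04 -1.65672370e-03 -9.99998557e-01]] 0.9971432552481232 0.0
scene spool [(array([ 581., -195.,   66.]), 0.6)]
scene bin [(array([ 663., -210.,   39.]), 0.87)]
scene jig [(array([642., 230.,  41.]), 0.84)]
scene stop_plate [(array([686., 250.,  93.]), 0.92), (array([ 457., -458.,   34.]), 0.42)]
scene wing_grip [(array([629., 231., 143.]), 0.85), (array([ 580., -190.,   66.]), 0.3)]
scene plain_end [(array([ 582., -194.,   69.]), 0.74)]
scene nut_end [(array([ 581., -195.,   64.]), 0.92)]
scene v_seat [(array([639., 229.,  42.]), 0.88), (array([ 579., -193.,   64.]), 0.6)]
scene v_mouth [(array([642., 229.,  41.]), 0.79)]
scene elbow [(array([718., -54.,  35.]), 0.84)]
scene stub [(array([411., 389.,  53.]), 0.66), (array([762.,  22.,  24.]), 0.47)]
scene reducer [(array([ 459., -460.,   35.]), 0.78), (array([608., 447.,  32.]), 0.7)]
scene tee [(array([612., 446.,  31.]), 0.79)]
scene flange [(array([ 606., -435.,   15.]), 0.
[... 417 characters left out ...]
 0.22)]
side plain_end [(array([ 571., -180.,   62.]), 0.65)]
side nut_end [(array([ 567., -173.,   60.]), 0.95), (array([752.,  32.,  25.]), 0.34)]
side v_seat [(array([619., 256.,  33.]), 0.67), (array([ 571., -175.,   60.]), 0.67)]
side v_mouth [(array([622., 257.,  34.]), 0.72)]
side elbow [(array([708., -38.,  35.]), 0.66)]
side stub [(array([399., 418.,  61.]), 0.76)]
side reducer [(array([ 443., -443.,   30.]), 0.71)]
side tee [(array([595., 462.,  35.]), 0.59)]
side flange [(array([ 589., -415.,   12.]), 0.59), (array([678., 272.,  84.]), 0.41)]
side union_nut [(array([ 619., -161.,   40.]), 0.63), (array([751.,  31.,  26.]), 0.57)]
side spanner [(array([ 425., -347.,    1.]), 0.72)]
```

View pics/scene0.png

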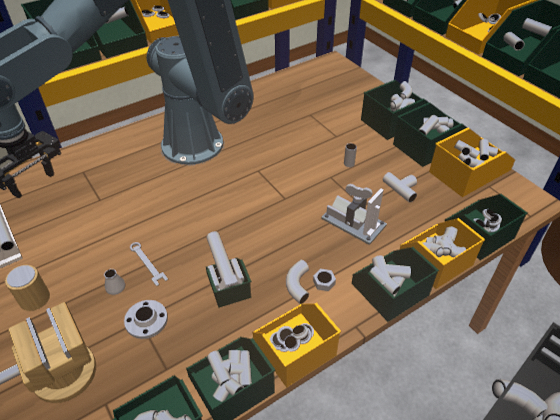

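View pics/side0.png

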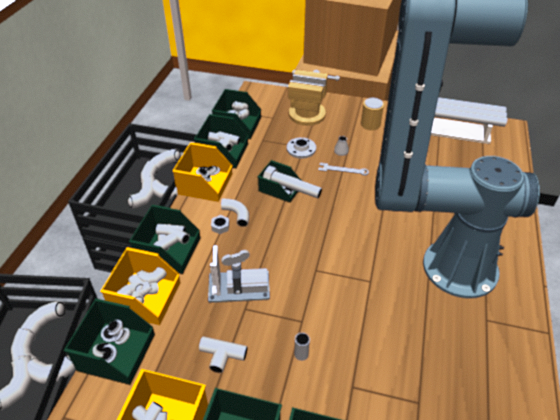

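```bash
cat > a.py <<'E'
from h import *
for n in ["scene","side"]:
    p=r.capture(n); w=cloud(p)
    T=np.linalg.inv(p["camera_from_world"]); print(n,"cam",np.round(T[:3,3]))
    flat=w[np.abs(w[...,2])<25]; sel=flat[(flat[:,0]>200)&(flat[:,0]<900)&(abs(flat[:,1])<500)]
    print("bench z",np.percentile(sel[:,2],[10,50,90]).round(1))
    for q in ["spool","jig","stop_plate","wing_grip","bin","stub"]:
        t=r.trace(q,p)
        if not t: continue
        m=cv2.erode(t[0]["region"].astype(np.uint8),np.ones((2,2)))>0
        P=w[m]; P=P[~np.isnan(P[:,0])]
        med=np.median(P,0); P=P[np.linalg.norm(P-med,axis=1)<200]
        c=P.mean(0); e,V=np.linalg.eigh(np.cov(P.T)); 
        print(q,round(t[0]["conf"],2),len(P),c.round(1),"axis",V[:,2].round(3),"n",V[:,0].round(3),np.sqrt(e).round(1),"range",P.min(0).round(),P.max(0).round())
        np.save(f"{n}_{q}.npy",P)
E
python3 a.py
```

```text
scene cam [1398. -543. 1162.]
bench z [-0.6  2.9  7.6]
spool 0.67 720 [ 579.3 -192.8   67. ] axis [-0.97   0.241 -0.04 ] n [-0.056 -0.059  0.997] [ 4.7 10.7 59.1] range [ 470. -235.   53.] [ 670. -151.   83.]
jig 0.72 2184 [642.8 232.5  58.9] axis [0.526 0.271 0.806] n [-0.347  0.934 -0.088] [27.7 42.4 49.7] range [544. 168.  -3.] [722. 387. 160.]
stop_plate 0.67 468 [686.6 250.8  83.6] axis [-0.036 -0.006  0.999] n [0.947 0.32  0.036] [ 5.3 20.9 44.5] range [618. 220.  -0.] [703. 353. 157.]
wing_grip 0.82 225 [629.9 237.9 136. ] axis [-0.816 -0.576  0.046] n [-0.578  0.815 -0.041] [ 2.8 11.5 19.1] range [596. 215. 109.] [661. 260. 158.]
stub 0.54 197 [408.8 396.   50.9] axis [-0.117  0.064  0.991] n [ 0.849 -0.512  0.133] [ 6.4  9.1 23.4] range [385. 383.   0.] [422. 414.  86.]
side cam [ 277. 1103. 1249.]
bench z [-4.8 -0.9  4.2]
spool 0.72 141 [ 419.4 -350.5    4.2] axis [-0.998 -0.061 -0.012] n [ 0.005 -0.278  0.961] [ 3.   7.9 48.7] range [ 337. -376.   -8.] [ 501. -329.   13.]
jig 0.77 2244 [621.4 254.5  47.9] axis [0.757 0.203 0.621] n [ 0.367 -0.919 -0.147] [22.9 41.5 50.6] range [530. 148.  -7.] [726. 314. 154.]
stop_plate 0.82 301 [676.1 271.3  87.9] axis [-0.026 -0.09   0.996] n [0.953 0.299 0.052] [ 5.6 19.7 46. ] range [663. 226.  10.] [694. 293. 153.]
wing_grip 0.83 240 [626.  243.8 131.8] axis [-0.818 -0.575 -0.005] n [-0.575  0.817  0.045] [ 2.5 12.3 19.4] range [595. 220. 102.] [656. 265. 154.]
bin 0.79 652 [ 618.9 -179.7   38. ] axis [-0.299  0.907 -0.296] n [ 0.196 -0.245 -0.95 ] [15.9 35.7 40.3] range [ 554. -262.   -6.] [ 684. -135.   77.]
stub 0.66 286 [398.4 413.4  56.6] axis [ 0.05  -0.254  0.966] n [-0.358  0.898  0.254] [ 7.2  8.8 22.1] range [383. 388.   7.] [415. 426.  81.]
```

Call:
{"method": "servo_tool", "body": {"increments": [[0,0,0,-0.12,1],[0,0,0,-0.12,1],[0,0,0,-0.12,1],[0,0,0,-0.12,1],[0,0,0,-0.12,1],[0,0,0,-0.12,1],[0,0,0,-0.12,1],[0,0,0,-0.12,1],[0,0,0,-0.12,1],[0,0,0,-0.12,1]]}}

```text
time_s: 3.23
eef_pos: [205.7, -537.0, 260.7]
tcp_rot: [[-0.001, 1.0, 0.0], [1.0, 0.001, 0.0], [0.0, 0.0, -1.0]]
contact_force: [0.9, -0.3, -0.5]
opening: 1.002
grasp_force: 0.0
```

Call:
{"method": "servo_tool", "body": {"increments": [[0,0,0,-0.12,1],[0,0,0,-0.12,1],[0,0,0,-0.12,1],[0,0,0,-0.12,1],[0,0,0,-0.12,1],[0,0,0,-0.12,1],[0,0,0,-0.12,1],[0,0,0,-0.12,1],[0,0,0,-0.12,1],[0,0,0,-0.12,1]]}}

```text
time_s: 4.07
eef_pos: [205.7, -537.0, 260.7]
tcp_rot: [[-0.932, 0.361, -0.0], [0.361, 0.932, 0.0], [0.0, 0.0, -1.0]]
contact_force: [-0.1, 0.0, -0.5]
opening: 1.001
grasp_force: 0.0
```

```bash
cat >> h.py <<'E'
def st():
    o=r.get_obs(); R=o["tcp_rot"]; R=np.array(R)
    print("t",round(o["time_s"],2),"pos",np.round(o["eef_pos"],1),"yaw",round(np.degrees(np.arctan2(R[1,0],R[0,0])),2),"z",R[:,2].round(4),"F",np.round(o["contact_force"],1),"M",np.round(o["moment"],2),"op",round(o["opening"]*88,1),"g",round(o["grasp_force"],1),"q",np.round(o["joint_positions"],1)); return o
def to(x,y,z,yaw=None):
    "prints shift (cm, tool axes as they stand) and turn (rad) to world TCP pose"
    o=st(); R=np.array(o["tcp_rot"]); d=R.T@(np.array([x,y,z])-o["eef_pos"])/10
    s="shift cm %s"%d.round(2)
    if yaw is not None:
        y0=np.degrees(np.arctan2(R[1,0],R[0,0])); s+=" turn rad %.3f"%np.radians(-((yaw-y0+180)%360-180))
    print(s)
def wcloud(p,o):
    "wrist fisheye depth -> world"
    d=p["depth"]; f=210/np.tan(np.radians(p["vfov"]/2)); v,u=np.mgrid[0:420,0:560]
    a=u-p["cx"]; b=v-p["cy"]; rr=np.hypot(a,b)+1e-9; t=np.tan(np.minimum(rr/f,1.4))
    c=np.stack([a/rr*t*d,b/rr*t*d,d],-1); M=np.array(p["mount"]); R=np.array(o["tcp_rot"])
    w=(c@M[:3,:3].T+M[:3,3])@R.T+np.array(o["eef_pos"]); w[(d<=0)|(rr/f>1.3)]=np.nan
    return w
def wlook(name):
    o=st(); p=r.capture("wrist"); w=wcloud(p,o); cv2.imwrite(f"pics/{name}.png",p["pixels"][:,:,::-1]); return p,w
def seg(q,p,w):
    t=r.trace(q,p)
    if not t: print(q,"none"); return np.zeros((0,3))
    P=w[cv2.erode(t[0]["region"].astype(np.uint8),np.ones((3,3)))>0]; P=P[~np.isnan(P[:,0])]
    print(q,"conf",round(t[0]["conf"],2),len(P)); return P
E
python3 -c "
from h import *
to(500,-180,260,166)"
```

```text
t 4.07 pos [ 205.7 -537.   260.7] yaw 158.81 z [-0.  0. -1.] F [-0.1  0.  -0.5] M [ 0.06 -0.14  0.01] op 88.1 g 0.0 q [ -80.9   10.4   92.1    0.    77.6 -149.7]
shift cm [-14.54  43.92   0.07] turn rad -0.126
```

Call:
{"method": "servo_tool", "body": {"increments": [[-1.3,4,0,0,1],[-1.3,4,0,0,1],[-1.3,4,0,0,1],[-1.3,4,0,0,1],[-1.3,4,0,0,1],[-1.3,4,0,0,1],[-1.3,4,0,0,1],[-1.3,4,0,0,1],[-1.3,4,0,0,1],[-1.3,4,0,0,1]]}}

```text
time_s: 4.9
eef_pos: [472.0, -213.8, 261.1]
tcp_rot: [[-0.93, 0.367, 0.001], [0.367, 0.93, -0.0], [-0.001, -0.0, -1.0]]
contact_force: [0.5, -1.2, 0.0]
opening: 1.0
grasp_force: 0.0
```

Call:
{"method": "servo_tool", "body": {"increments": [[-1,3,0,-0.12,1],[0,0,0,0,1],[0,0,0,0,1]]}}

```text
time_s: 5.15
eef_pos: [491.9, -190.0, 260.7]
tcp_rot: [[-0.968, 0.25, -0.0], [0.25, 0.968, -0.0], [0.0, -0.0, -1.0]]
contact_force: [0.1, -0.8, 0.3]
opening: 1.0
grasp_force: 0.0
```

```bash
python3 - <<'E'
from h import *
p,w=wlook("w1"); np.save("w1.npy",w)
print(p["vfov"],p["cx"],p["cy"],np.round(p["mount"],3).tolist())
for q in ["spool","bin"]:
    P=seg(q,p,w)
    if len(P)<10: continue
    np.save("w1_"+q,P)
    c=np.median(P,0); e,V=np.linalg.eigh(np.cov(P.T)); print(c.round(1),V[:,2].round(3),np.sqrt(e).round(1),np.percentile(P,[2,98],axis=0).round())
b=w[(abs(w[...,2])<20)]; print("bench",np.median(b[:,2]))
E
```

```text
t 5.15 pos [ 491.9 -190.   260.7] yaw 165.52 z [-1.e-04 -1.e-04 -1.e+00] F [ 0.1 -0.8  0.3] M [ 0.02 -0.1  -0.06] op 88.0 g 0.0 q [ -34.     4.2   98.9   -0.    76.9 -109.5]
65.70646984690485 281.14675461049205 208.1892911125332 [[0.0, -0.955, -0.296, 75.764], [1.0, 0.0, -0.001, 0.863], [0.001, -0.296, 0.955, -122.46], [0.0, 0.0, 0.0, 1.0]]
spool conf 0.55 4998
[ 549.5 -185.7   62.2] [-0.972  0.233  0.01 ] [ 4.2 10.7 54.8] [[ 471. -227.   49.]
 [ 645. -157.   66.]]
bin conf 0.92 3840
[ 600.1 -181.8   34.2] [-0.317 -0.948 -0.028] [16.6 32.4 36.1] [[ 547. -252.    3.]
 [ 673. -148.   71.]]
bench -1.4073100372442298
```

View pics/w1.png

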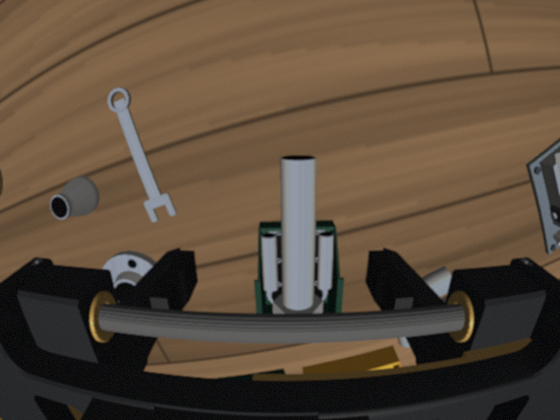

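```bash
cat >> h.py <<'E'
from scipy.optimize import least_squares
def fitcyl(P,yaw0,zc=None):
    "fit 19 mm radius cylinder; returns centre, direction, extents along axis"
    a0=np.radians(yaw0); c=np.median(P,0)
    def ax(q): return np.array([np.cos(q[2])*np.cos(q[3]),np.sin(q[2])*np.cos(q[3]),np.sin(q[3])])
    def f(q):
        d=ax(q); v=P-np.array([c[0],c[1],q[1]]) - q[0]*np.array([-np.sin(a0),np.cos(a0),0])
        return np.linalg.norm(v-np.outer(v@d,d),axis=1)-19
    s=least_squares(f,[0,c[2]-17,a0,0],loss="soft_l1",f_scale=1.5); q=s.x; d=ax(q)
    C=np.array([c[0],c[1],q[1]])+q[0]*np.array([-np.sin(a0),np.cos(a0),0])
    t=(P-C)@d
    print("centre",C.round(1),"yaw %.2f pitch %.2f"%(np.degrees(q[2]),np.degrees(q[3])),"resid",np.median(abs(s.fun)).round(2),"t",np.percentile(t,[0.5,2,98,99.5]).round(1),"plain",(C+np.percentile(t,1)*d).round(1))
    return C,d
E
python3 - <<'E'
from h import *
P=np.load("w1_spool.npy"); P=P[(P[:,2]>40)&(P[:,0]<590)]; C,d=fitcyl(P,-14)
S=np.load("scene_spool.npy"); S=S[(S[:,0]<600)&(S[:,2]>40)]; fitcyl(S,-14)
E
```

```text
centre [ 524.  -178.6   45.3] yaw -13.65 pitch 0.12 resid 0.42 t [-55.7 -55.   64.9  68.2] plain [ 469.9 -165.5   45.1]
centre [ 540.5 -182.    49.2] yaw -13.35 pitch 0.13 resid 1.36 t [-69.1 -64.8  59.6  62.1] plain [ 474.6 -166.4   49. ]
```

```bash
python3 -c "
from h import *
to(528.5,-179.7,49.5,166.35)"
```

```text
t 5.3 pos [ 490.7 -192.2  260.6] yaw 165.23 z [-4.e-04 -2.e-04 -1.e+00] F [ 0.5 -0.1  0.2] M [ 0.03 -0.13 -0.  ] op 88.0 g 0.0 q [ -34.3    4.2   98.9   -0.    76.9 -109.5]
shift cm [-3.35  2.18 21.11] turn rad -0.020
```

Call:
{"method": "servo_tool", "body": {"increments": [[-1.7,1,5,-0.02,1],[-1.6,1,5,0,1],[0,0,4,0,1],[0,0,0,0,1],[0,0,0,0,1]]}}

```text
time_s: 5.72
eef_pos: [517.7, -182.8, 141.3]
tcp_rot: [[-0.972, 0.236, -0.005], [0.236, 0.972, 0.003], [0.006, 0.002, -1.0]]
contact_force: [-0.1, 0.3, 0.7]
opening: 1.005
grasp_force: 0.0
```

```bash
python3 - <<'E'
from h import *
for i in range(4):
    o=st(); r.capture("wrist")
p,w=wlook("w2"); P=seg("spool",p,w); P=P[(P[:,2]>40)&(P[:,0]<590)]
if len(P)>50: fitcyl(P,-14)
to(528.5,-179.7,49.5,166.35)
E
```

```text
t 5.72 pos [ 517.7 -182.8  141.3] yaw 166.36 z [-0.0052  0.0029 -1.    ] F [-0.1  0.3  0.7] M [ 0.04 -0.09  0.02] op 88.4 g 0.0 q [ -31.8   15.2  101.2   -0.    63.9 -108.2]
t 5.77 pos [ 519.5 -183.7  143.8] yaw 166.37 z [-6.e-04  2.e-04 -1.e+00] F [ 0.3 -1.   0.3] M [ 0.05 -0.09  0.  ] op 87.9 g 0.0 q [ -31.8   15.1  101.    -0.    63.9 -108.2]
t 5.82 pos [ 520.6 -184.2  145.3] yaw 166.39 z [ 0.0024 -0.0016 -1.    ] F [ 0.1 -0.5  0.9] M [ 0.03 -0.17 -0.03] op 87.8 g 0.0 q [ -31.8   15.   100.9   -0.    63.9 -108.2]
t 5.87 pos [ 521.1 -184.3  146. ] yaw 166.4 z [ 0.0038 -0.0025 -1.    ] F [0.2 0.2 0.8] M [ 0.   -0.15 -0.07] op 88.0 g 0.0 q [ -31.8   14.9  100.9   -0.    63.9 -108.2]
t 5.92 pos [ 521.3 -184.2  146.2] yaw 166.42 z [ 0.0044 -0.0028 -1.    ] F [-0.5 -0.4  0.6] M [ 0.03 -0.14 -0.01] op 88.2 g 0.0 q [ -31.8   14.9  100.9   -0.    63.9 -108.2]
spool conf 0.85 10008
centre [ 520.9 -177.9   45.2] yaw -13.64 pitch 0.15 resid 0.36 t [-52.3 -51.7  67.6  71.6] plain [ 470.2 -165.6   45.1]
t 6.02 pos [ 521.  -183.6  145.6] yaw 166.45 z [ 0.0038 -0.0024 -1.    ] F [-0.7  0.7 -1.2] M [ 0.08 -0.16 -0.04] op 88.5 g 0.0 q [ -31.7   14.9  101.    -0.    63.8 -108.2]
shift cm [-0.6   0.57  9.61] turn rad 0.002
```

Call:
{"method": "servo_tool", "body": {"increments": [[-0.6,0.5,3,0,1],[0,0,3,0,1],[0,0,2,0,1],[0,0,1.5,0,1],[0,0,0,0,1],[0,0,0,0,1],[0,0,0,0,1]]}}

```text
time_s: 6.6
eef_pos: [528.0, -179.8, 49.7]
tcp_rot: [[-0.972, 0.234, 0.002], [0.234, 0.972, -0.001], [-0.003, -0.001, -1.0]]
contact_force: [-0.5, -1.1, 0.5]
opening: 0.999
grasp_force: 0.0
```

```bash
python3 -c "
from h import *
to(528.5,-179.7,49,166.35)"
```

```text
t 6.6 pos [ 528.  -179.8   49.7] yaw 166.49 z [ 0.0023 -0.0014 -1.    ] F [-0.5 -1.1  0.5] M [ 0.02 -0.17 -0.06] op 87.9 g 0.0 q [ -31.    24.3  102.    -0.    53.5 -107.5]
shift cm [-0.05  0.02  0.07] turn rad 0.002
```

Call:
{"method": "servo_tool", "body": {"increments": [[0,0,0,0,-1],[0,0,0,0,-1],[0,0,0,0,-1],[0,0,0,0,-1],[0,0,0,0,-1],[0,0,0,0,-1],[0,0,0,0,-1],[0,0,0,0,-1]], "force": 60}}

```text
time_s: 7.27
eef_pos: [526.8, -179.1, 47.9]
tcp_rot: [[-0.972, 0.234, -0.0], [0.234, 0.972, 0.0], [0.0, 0.0, -1.0]]
contact_force: [-0.3, 1.2, 0.8]
opening: 0.418
grasp_force: 10.6
```

Call:
{"method": "servo_tool", "body": {"increments": [[0,0,-1,0,-1],[0,0,-1.5,0,-1],[0,0,-2,0,-1],[0,0,-2,0,-1],[0,0,-2,0,-1],[0,0,-2,0,-1],[0,0,-2,0,-1],[0,0,-1.5,0,-1],[0,0,0,0,-1]]}}

```text
time_s: 8.02
eef_pos: [528.4, -179.9, 191.9]
tcp_rot: [[-0.972, 0.233, 0.005], [0.233, 0.972, -0.003], [-0.006, -0.002, -1.0]]
contact_force: [0.2, 0.1, -2.3]
opening: 0.408
grasp_force: 59.4
```

```bash
python3 - <<'E'
from h import *
p,w=wlook("w3"); P=seg("spool",p,w); print(np.percentile(P,[2,50,98],axis=0).round())
if len(P)>50: fitcyl(P,-14)
E
```

```text
t 8.02 pos [ 528.4 -179.9  191.9] yaw 166.5 z [ 0.0049 -0.003  -1.    ] F [ 0.2  0.1 -2.3] M [ 0.09 -0.05 -0.01] op 35.9 g 59.4 q [ -31.    12.1   98.4   -0.    69.1 -107.5]
spool conf 0.87 16235
[[ 470. -197.  191.]
 [ 499. -173.  206.]
 [ 563. -153.  209.]]
centre [ 499.6 -172.1  189.4] yaw -13.89 pitch -0.44 resid 0.33 t [-28.8 -28.7  64.6  68.5] plain [ 471.7 -165.2  189.6]
```

View pics/w3.png

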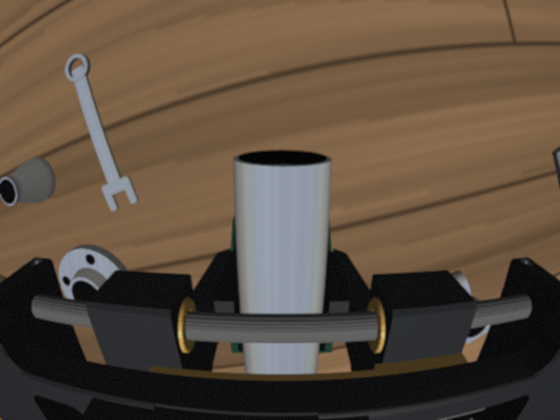

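Call:
{"method": "servo_tool", "body": {"increments": [[0,0,0,0.06,-1],[0,0,0,0.11,-1],[0,0,0,0.12,-1],[0,0,0,0.12,-1],[0,0,0,0.12,-1],[0,0,0,0.12,-1],[0,0,0,0.12,-1],[0,0,0,0.12,-1],[0,0,0,0.12,-1],[0,0,0,0.12,-1]]}}

```text
time_s: 8.95
eef_pos: [525.8, -178.4, 185.8]
tcp_rot: [[-0.198, 0.98, -0.003], [0.98, 0.198, 0.002], [0.003, -0.003, -1.0]]
contact_force: [0.6, -0.0, -2.6]
opening: 0.404
grasp_force: 59.3
```

Call:
{"method": "servo_tool", "body": {"increments": [[0,0,0,0.12,-1],[0,0,0,0.12,-1],[0,0,0,0.12,-1],[0,0,0,0.12,-1],[0,0,0,0.12,-1],[0,0,0,0.12,-1],[0,0,0,0.12,-1],[0,0,0,0.12,-1],[0,0,0,0.12,-1],[0,0,0,0.12,-1]]}}

```text
time_s: 9.78
eef_pos: [525.9, -178.5, 185.9]
tcp_rot: [[0.842, 0.539, -0.003], [0.539, -0.842, 0.002], [-0.001, -0.003, -1.0]]
contact_force: [-0.4, -1.0, -2.9]
opening: 0.41
grasp_force: 59.3
```

Call:
{"method": "servo_tool", "body": {"increments": [[0,0,0,0.12,-1],[0,0,0,0.12,-1],[0,0,0,0.03,-1],[0,0,0,0,-1]]}}

```text
time_s: 10.12
eef_pos: [526.0, -178.5, 186.0]
tcp_rot: [[0.954, 0.3, -0.003], [0.3, -0.954, 0.002], [-0.002, -0.002, -1.0]]
contact_force: [0.4, -0.3, -2.9]
opening: 0.411
grasp_force: 59.4
```

```bash
python3 -c "
from h import *
to(498,42,190,18)"
```

```text
t 10.12 pos [ 526.  -178.5  186. ] yaw 17.46 z [-0.0026  0.0018 -1.    ] F [ 0.4 -0.3 -2.9] M [ 0.09 -0.11 -0.03] op 36.1 g 59.4 q [-31.   12.5  98.7   0.   69.   41.5]
shift cm [  3.95 -21.88  -0.35] turn rad -0.010
```

Call:
{"method": "servo_tool", "body": {"increments": [[0.4,-2,0,-0.01,-1],[0.6,-3.5,0,0,-1],[0.7,-4,0,0,-1],[0.7,-4,0,0,-1],[0.7,-4,1,0,-1],[0.6,-3,3,0,-1],[0.2,-1.4,3,0,-1],[0,0,3,0,-1],[0,0,2,0,-1],[0,0,0,0,-1]]}}

```text
time_s: 10.95
eef_pos: [491.9, 41.4, 63.8]
tcp_rot: [[0.95, 0.313, -0.01], [0.313, -0.95, 0.002], [-0.009, -0.004, -1.0]]
contact_force: [-1.0, -0.6, -2.6]
opening: 0.408
grasp_force: 59.3
```

Call:
{"method": "servo_tool", "body": {"increments": [[0,0,0,0,-1],[0,0,0,0,-1]]}}

```text
time_s: 11.12
eef_pos: [496.9, 39.9, 69.6]
tcp_rot: [[0.95, 0.311, 0.001], [0.311, -0.95, -0.0], [0.001, 0.0, -1.0]]
contact_force: [2.1, -0.3, -1.9]
opening: 0.409
grasp_force: 59.4
```

```bash
python3 -c "
from h import *
to(498,42,28,18)"
```

```text
t 11.12 pos [496.9  39.9  69.6] yaw 18.11 z [ 9.e-04 -1.e-04 -1.e+00] F [ 2.1 -0.3 -1.9] M [ 0.05 -0.2   0.01] op 36.0 g 59.4 q [ -9.1  16.2 110.4   0.   53.4  62.8]
shift cm [ 0.16 -0.16  4.16] turn rad 0.002
```

Call:
{"method": "servo_tool", "body": {"increments": [[0,0,1.5,0,-1],[0,0,1.2,0,-1],[0,0,0.9,0,-1],[0,0,0.5,0,-1],[0,0,0,0,-1],[0,0,0,0,-1]]}}

```text
time_s: 11.62
eef_pos: [496.8, 40.0, 28.5]
tcp_rot: [[0.951, 0.31, 0.001], [0.31, -0.951, -0.0], [0.001, 0.0, -1.0]]
contact_force: [-0.3, -0.8, -2.3]
opening: 0.407
grasp_force: 59.3
```

```bash
python3 -c "
from h import *
st()"
```

```text
t 11.62 pos [496.8  40.   28.5] yaw 18.09 z [ 7.e-04 -2.e-04 -1.e+00] F [-0.3 -0.8 -2.3] M [ 0.02 -0.01  0.04] op 35.8 g 59.3 q [ -9.1  20.8 110.7  -0.   48.4  62.9]
```

Call:
{"method": "servo_tool", "body": {"increments": [[0,0,0.2,0,-1],[0,0,0.1,0,-1],[0,0,0,0,-1]]}}

```text
time_s: 11.87
eef_pos: [497.2, 40.1, 25.5]
tcp_rot: [[0.951, 0.311, 0.002], [0.311, -0.951, -0.0], [0.002, 0.001, -1.0]]
contact_force: [1.9, 0.4, 1.0]
opening: 0.409
grasp_force: 59.1
```

Call:
{"method": "servo_tool", "body": {"increments": [[0,0,0,0,-0.3],[0,0,0,0,0],[0,0,0,0,0.4],[0,0,0,0,1],[0,0,0,0,1],[0,0,0,0,1]]}}

```text
time_s: 12.37
eef_pos: [496.1, 40.3, 24.8]
tcp_rot: [[0.951, 0.311, -0.0], [0.311, -0.951, 0.0], [-0.0, -0.0, -1.0]]
contact_force: [-0.4, -0.6, 0.8]
opening: 0.765
grasp_force: 0.0
```

Call:
{"method": "servo_tool", "body": {"increments": [[0,0,-3,0,1],[-2,0,-4,0,1],[-4,0,-4,0,1],[-4,0,-1,0,1],[-3,0,0,0,1],[0,0,0,0,1],[0,0,0,0,1],[0,0,0,0,1]]}}

```text
time_s: 13.03
eef_pos: [384.8, 3.3, 132.0]
tcp_rot: [[0.951, 0.31, 0.002], [0.31, -0.951, -0.0], [0.001, 0.001, -1.0]]
contact_force: [0.4, -0.8, 0.4]
opening: 1.0
grasp_force: 0.0
```

```bash
python3 - <<'E'
from h import *
r.capture("scene"); r.capture("scene")
p,w=wlook("w4"); P=seg("spool",p,w); np.save("w4_spool",P)
print(np.percentile(P,[2,50,98],axis=0).round())
P=P[P[:,2]>15]
C,d=fitcyl(P,18)
E
```

```text
t 13.13 pos [385.    3.5 131.7] yaw 18.11 z [ 6.e-04 -1.e-04 -1.e+00] F [-0.5 -0.2  0.3] M [0.   0.02 0.03] op 87.8 g 0.0 q [-17.3  -5.  124.7   0.   60.3  54.6]
spool conf 0.83 14340
[[367. -18.  28.]
 [441.  24.  39.]
 [530.  59.  54.]]
centre [441.9  22.7  23.9] yaw 17.73 pitch -4.24 resid 1.17 t [-80.8 -78.6  90.8  94.1] plain [365.9  -1.6  29.8]
```

View pics/w4.png

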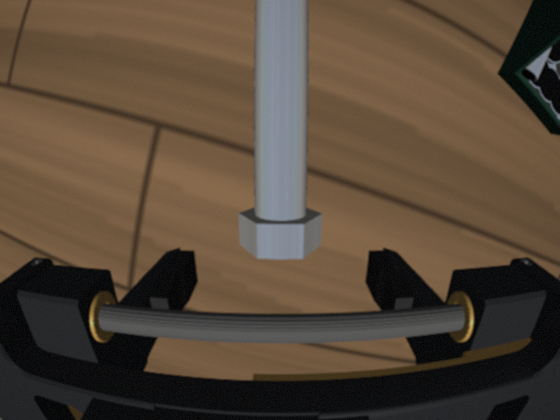

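```bash
python3 - <<'E'
from h import *
P=np.load("w4_spool.npy"); t=(P-[364,-2.5,0])@[.952,.305,0]; print("tmin",np.percentile(t,[0.2,1]))
P=P[(P[:,2]>15)&(t>32)]; C,d=fitcyl(P,18)
for s in (47,50): 
    g=C+d*((411.8-47.6+.952*s-C[0])/d[0]); print(g.round(1))
to(411.8,13.1,27,18)
E
```

```text
tmin [2.32246915 3.46231791]
centre [462.8  29.3  21.7] yaw 17.82 pitch -2.66 resid 0.37 t [-71.8 -69.5  70.2  73. ] plain [395.2   7.6  25. ]
[408.9  12.   24.3]
[411.8  12.9  24.2]
t 13.23 pos [384.7   3.7 131.4] yaw 18.13 z [-3.e-04  2.e-04 -1.e+00] F [-0.3 -0.5  0.5] M [0.   0.04 0.01] op 88.0 g 0.0 q [-17.3  -5.  124.7   0.   60.3  54.6]
shift cm [ 2.87 -0.05 10.44] turn rad 0.002
```

Call:
{"method": "servo_tool", "body": {"increments": [[1.4,0,1.5,0,1],[1.5,0,3,0,1],[0,0,3,0,1],[0,0,2,0,1],[0,0,0.9,0,1],[0,0,0,0,1],[0,0,0,0,1],[0,0,0,0,1]]}}

```text
time_s: 13.9
eef_pos: [412.6, 12.4, 28.5]
tcp_rot: [[0.95, 0.311, 0.002], [0.311, -0.95, -0.0], [0.001, 0.001, -1.0]]
contact_force: [-0.1, 0.7, 0.8]
opening: 0.998
grasp_force: 0.0
```

Call:
{"method": "servo_tool", "body": {"increments": [[0,0,0,0,-1],[0,0,0,0,-1],[0,0,0,0,-1],[0,0,0,0,-1],[0,0,0,0,-1],[0,0,0,0,-1],[0,0,0,0,-1],[0,0,0,0,-1],[0,0,0,0,-1]], "force": 60}}

```text
time_s: 14.65
eef_pos: [411.6, 12.5, 27.6]
tcp_rot: [[0.951, 0.311, -0.0], [0.311, -0.951, -0.0], [-0.0, -0.0, -1.0]]
contact_force: [-0.5, -1.1, 1.5]
opening: 0.408
grasp_force: 59.5
```

Call:
{"method": "servo_tool", "body": {"increments": [[0,0,-1,0,-1],[0,0,-2,0,-1],[0,0,-3,0,-1],[0,0,-4,0,-1],[0,0,-4,0,-1],[0,0,-3,0,-1],[0,0,-2,0,-1],[0,0,0,0,-1]]}}

```text
time_s: 15.32
eef_pos: [413.9, 12.0, 221.7]
tcp_rot: [[0.95, 0.311, 0.008], [0.311, -0.95, -0.002], [0.007, 0.004, -1.0]]
contact_force: [0.5, 0.2, -1.4]
opening: 0.412
grasp_force: 59.8
```

```bash
python3 - <<'E'
from h import *
p,w=wlook("w5"); P=seg("spool",p,w); np.save("w5_spool",P)
o=r.get_obs(); t=(P-o["eef_pos"])@np.array(o["tcp_rot"])[:,0]
print(np.percentile(t,[0.5,2,98,99.5]).round())
fitcyl(P[(t>-20)],18)
E
```

```text
t 15.32 pos [413.9  12.  221.7] yaw 18.11 z [ 0.0078 -0.0021 -1.    ] F [ 0.5  0.2 -1.4] M [-0.01  0.03  0.  ] op 36.3 g 59.8 q [-14.9  -9.3 116.6   0.   72.2  57. ]
spool conf 0.92 32006
[-34. -23. 119. 121.]
centre [473.   31.3 215.3] yaw 17.83 pitch -2.76 resid 0.32 t [-84.2 -79.7  53.6  56.2] plain [394.2   6.  219.3]
```

```bash
python3 -c "
from h import *
to(590,113,230,18)"
```

```text
t 15.42 pos [411.3  12.6 217. ] yaw 18.1 z [ 2.e-04 -1.e-04 -1.e+00] F [-1.2  0.3 -3.3] M [ 0.02  0.06 -0.05] op 36.0 g 59.8 q [-14.9  -9.1 117.   -0.   72.1  57. ]
shift cm [20.1  -3.99 -1.3 ] turn rad 0.002
```

Call:
{"method": "servo_tool", "body": {"increments": [[2,-0.4,-0.3,0,-1],[3.5,-0.7,-0.4,0,-1],[4,-0.8,-0.4,0,-1],[4,-0.8,-0.2,0,-1],[3.6,-0.7,0,0,-1],[2,-0.4,0,0,-1],[1,-0.2,0,0,-1],[0,0,0,0,-1],[0,0,0,0,-1],[0,0,0,0,-1]]}}

```text
time_s: 16.25
eef_pos: [588.6, 112.7, 228.1]
tcp_rot: [[0.951, 0.31, -0.004], [0.31, -0.951, -0.0], [-0.004, -0.001, -1.0]]
contact_force: [-0.2, -0.5, -3.4]
opening: 0.407
grasp_force: 59.8
```

```bash
python3 - <<'E'
from h import *
p,w=wlook("w6"); np.save("w6.npy",w)
for q in ["stop_plate","wing_grip","jig"]:
    P=seg(q,p,w); np.save("w6_"+q,P)
    if len(P)<20: continue
    c=np.median(P,0); e,V=np.linalg.eigh(np.cov(P.T)); print(c.round(1),V[:,2].round(3),V[:,0].round(3),np.sqrt(e).round(1),np.percentile(P,[1,99],axis=0).round())
b=w[abs(w[...,2])<10]; print("bench",np.median(b[:,2]))
st()
E
```

```text
t 16.25 pos [588.6 112.7 228.1] yaw 18.09 z [-4.4e-03 -2.0e-04 -1.0e+00] F [-0.2 -0.5 -3.4] M [-0.07  0.1  -0.02] op 35.8 g 59.8 q [-0.5 15.3 90.1 -0.  74.9 71.4]
stop_plate conf 0.7 3576
[679.2 245.9 125.7] [-0.013  0.08   0.997] [ 0.94   0.341 -0.015] [ 3.2 20.5 39.1] [[666. 221.  19.]
 [699. 285. 150.]]
wing_grip conf 0.83 3001
[629.2 234.3 139.9] [-0.814 -0.581  0.009] [-0.575  0.804 -0.153] [ 2.  12.4 19.6] [[599. 214. 111.]
 [658. 257. 151.]]
jig conf 0.82 17846
[639.3 228.   41.9] [-0.403 -0.227 -0.887] [ 0.275 -0.954  0.119] [21.6 39.8 56.2] [[547. 174.   9.]
 [712. 289. 150.]]
bench -1.473057398707141
t 16.45 pos [589.7 112.6 230.5] yaw 18.06 z [-3.e-04 -0.e+00 -1.e+00] F [ 0.5 -0.5 -2.4] M [-0.08 -0.01 -0.02] op 36.0 g 59.8 q [-0.5 15.1 90.  -0.  74.9 71.4]
```

View pics/w6.png

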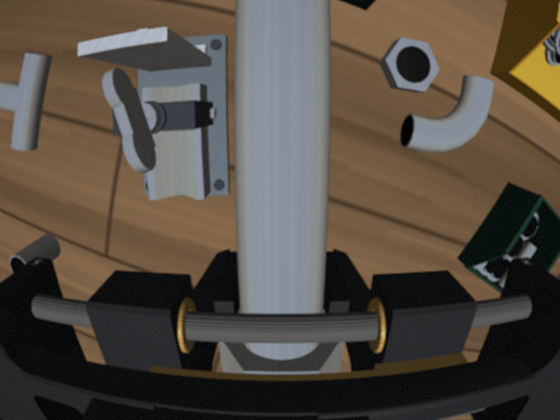

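```bash
cat > jf.py <<'E'
from h import *
from scipy.spatial import cKDTree
def box(x0,x1,y0,y1,z0,z1,s=2.0):
    X,Y,Z=[np.linspace(a,b,int((b-a)/s)+2) for a,b in((x0,x1),(y0,y1),(z0,z1))]
    out=[]
    for z in (z0,z1): out.append(np.array(np.meshgrid(X,Y,[z])).reshape(3,-1).T)
    for y in (y0,y1): out.append(np.array(np.meshgrid(X,[y],Z)).reshape(3,-1).T)
    for x in (x0,x1): out.append(np.array(np.meshgrid([x],Y,Z)).reshape(3,-1).T)
    return np.vstack(out)
M=[box(-65,110,-50,50,0,12),box(75,85,-35,35,12,150)]
b=box(-60,55,-30,30,12,44); b=b[~((b[:,2]>21.1)&(abs(b[:,1])<b[:,2]-21.5))]; M.append(b)
z=np.linspace(21.1,44,16); x=np.arange(-60,56,2.)
for s in(1,-1):
    g=np.array(np.meshgrid(x,z)).reshape(2,-1).T; M.append(np.c_[g[:,0],s*(g[:,1]-21.1),g[:,1]])
M+=[box(13,37,30,38,12,98),box(13,37,-38,-30,12,98),box(13,37,-38,38,82,98)]
M=np.vstack(M); tree=cKDTree(M)
def fit(P,q0):
    def tf(q): 
        c,s=np.cos(q[2]),np.sin(q[2]); d=P-[q[0],q[1],q[3]]
        return np.c_[c*d[:,0]+s*d[:,1],-s*d[:,0]+c*d[:,1],d[:,2]]
    f=lambda q: tree.query(tf(q))[0]
    sol=least_squares(f,q0,loss="soft_l1",f_scale=2,diff_step=1e-3,x_scale=[10,10,.1,10]); q=sol.x
    print("jig origin",q[[0,1,3]].round(1),"yaw",np.degrees(q[2]).round(2),"med",np.median(sol.fun*0+f(q)).round(2),len(P)); return q
if __name__=="__main__":
    def run(P):
        P=P[~((P[:,2]>99)&(np.hypot(P[:,0]-628,P[:,1]-241)<42))]; P=P[(P[:,2]>5)&(P[:,2]<155)&(abs(P[:,0]-625)<110)&(abs(P[:,1]-240)<80)]
        for q0 in ([604,233,.314,0],[610,240,.29,-1]): q=fit(P,q0)
        return q
    w=np.load("w6.npy"); P=np.vstack([np.load("w6_jig.npy"),np.load("w6_stop_plate.npy")]); run(P)
    for n in("scene","side"): run(np.vstack([np.load(n+"_jig.npy"),np.load(n+"_stop_plate.npy")]))
    W=np.load("w6_wing_grip.npy"); W=W[W[:,2]>125]; print(W.mean(0), np.percentile(W,[1,99],axis=0).round(1))
E
python3 jf.py
```

```text
jig origin [603.5 230.9  -1.6] yaw 18.14 med 0.94 18114
jig origin [603.5 230.9  -1.6] yaw 18.14 med 0.94 18114
jig origin [602.2 232.7   3.6] yaw 17.85 med 1.89 2276
jig origin [610.  234.8   2.9] yaw 17.01 med 1.84 2276
jig origin [ 6.058e+02  2.324e+02 -5.000e-01] yaw 17.83 med 1.87 2187
jig origin [ 6.059e+02  2.324e+02 -5.000e-01] yaw 17.8 med 1.88 2187
[628.09013831 235.70186216 141.49335258] [[598.3 214.  125.6]
 [658.6 257.7 151.3]]
```

```bash
python3 -c "
from h import *
to(390,161.7,230,18.1)"
```

```text
t 16.45 pos [589.7 112.6 230.5] yaw 18.06 z [-3.e-04 -0.e+00 -1.e+00] F [ 0.5 -0.5 -2.4] M [-0.08 -0.01 -0.02] op 36.0 g 59.8 q [-0.5 15.1 90.  -0.  74.9 71.4]
shift cm [-17.46 -10.86   0.05] turn rad -0.001
```

Call:
{"method": "servo_tool", "body": {"increments": [[-2,-1.3,0,0,-1],[-3,-1.9,0,0,-1],[-3.4,-2.1,0,0,-1],[-3.4,-2.1,0,0,-1],[-3,-1.8,2,0,-1],[-1.7,-1.1,3.5,0,-1],[-1,-0.6,4,0,-1],[0,0,3.5,0,-1],[0,0,2,0,-1],[0,0,0,0,-1]]}}

```text
time_s: 17.28
eef_pos: [386.3, 161.7, 77.2]
tcp_rot: [[0.951, 0.31, -0.007], [0.31, -0.951, -0.001], [-0.007, -0.001, -1.0]]
contact_force: [-1.6, 0.2, -2.9]
opening: 0.405
grasp_force: 59.8
```

Call:
{"method": "servo_tool", "body": {"increments": [[0,0,0,0,-1],[0,0,0,0,-1],[0,0,0,0,-1]]}}

```text
time_s: 17.53
eef_pos: [391.9, 162.4, 82.6]
tcp_rot: [[0.951, 0.31, 0.004], [0.31, -0.951, 0.0], [0.004, 0.001, -1.0]]
contact_force: [0.1, 0.8, -1.8]
opening: 0.409
grasp_force: 59.8
```

```bash
python3 - <<'E'
from h import *
to(390,161.7,61,18.1)
p,w=wlook("w7"); P=seg("spool",p,w)
o=r.get_obs(); t=(P-o["eef_pos"])@np.array(o["tcp_rot"])[:,0]
print(np.percentile(t,[0.5,2,98,99.5]).round())
C,d=fitcyl(P[(t>-20)&(P[:,2]>30)],18)
e=np.array([.9505,.3108,0]); g=np.array([604,231.5,0]); 
for L in (0,150):
    X=C+d*(L-(C-o["eef_pos"])@d); v=X-g; print("at",L,X.round(1),"jig",(v@e).round(1),(v@[-.3108,.9505,0]).round(1))
E
```

```text
t 17.53 pos [391.9 162.4  82.6] yaw 18.08 z [ 4.1e-03  5.0e-04 -1.0e+00] F [ 0.1  0.8 -1.8] M [-0.06  0.12  0.01] op 36.0 g 59.8 q [  6.4   6.  120.8   0.   52.9  78.3]
shift cm [-0.21  0.    2.15] turn rad -0.000
t 17.53 pos [391.9 162.4  82.6] yaw 18.08 z [ 4.1e-03  5.0e-04 -1.0e+00] F [ 0.1  0.8 -1.8] M [-0.06  0.12  0.01] op 36.0 g 59.8 q [  6.4   6.  120.8   0.   52.9  78.3]
spool conf 0.68 32019
[-36. -25. 117. 119.]
centre [451.3 181.7  75.9] yaw 17.81 pitch -2.98 resid 0.32 t [-82.5 -65.5  53.5  56.1] plain [374.2 156.9  80.1]
at 0 [391.4 162.4  79.1] jig -223.6 0.4
at 150 [534.  208.2  71.3] jig -73.8 -0.4
```

Call:
{"method": "servo_tool", "body": {"increments": [[0,0,1,0,-1],[0,0,1.1,0,-1],[0,0,0,0,-1],[0.5,0,0,0,-1],[1,0,0,0,-1],[1,0,0,0,-1],[1,0,0,0,-1],[0.5,0,0,0,-1],[0,0,0,0,-1],[0,0,0,0,-1]]}}

```text
time_s: 18.47
eef_pos: [428.2, 174.8, 59.5]
tcp_rot: [[0.95, 0.311, -0.0], [0.311, -0.95, -0.0], [-0.0, -0.0, -1.0]]
contact_force: [-0.6, -0.5, -2.9]
opening: 0.407
grasp_force: 59.8
```

```bash
python3 -c "
from h import *
to(464,186,61,18.1)"
```

```text
t 18.47 pos [428.2 174.8  59.5] yaw 18.11 z [-4.e-04 -1.e-04 -1.e+00] F [-0.6 -0.5 -2.9] M [-0.08  0.09 -0.01] op 35.8 g 59.8 q [  7.4  13.4 115.6  -0.   51.   79.3]
shift cm [ 3.75  0.05 -0.15] turn rad 0.000
```

Call:
{"method": "servo_tool", "body": {"increments": [[0.8,0,0,0,-1],[1,0,0,0,-1],[1,0,0,0,-1],[0.7,0,0,0,-1],[0,0,0.2,0,-1],[0,0,0.2,0,-1],[0,0,0.2,0,-1],[0,0,0.1,0,-1],[0,0,0,0,-1]]}}

```text
time_s: 19.22
eef_pos: [461.3, 185.5, 52.5]
tcp_rot: [[0.951, 0.31, 0.0], [0.31, -0.951, 0.0], [0.0, 0.0, -1.0]]
contact_force: [0.6, -1.3, -0.6]
opening: 0.407
grasp_force: 59.5
```

```bash
python3 -c "
from h import *
to(464,186,50,18.1)"
```

```text
t 19.22 pos [461.3 185.5  52.5] yaw 18.08 z [ 3.e-04  0.e+00 -1.e+00] F [ 0.6 -1.3 -0.6] M [-0.02 -0.3  -0.1 ] op 35.8 g 59.5 q [  8.2  17.9 110.8  -0.   51.3  80.1]
shift cm [0.28 0.03 0.25] turn rad -0.000
```

Call:
{"method": "servo_tool", "body": {"increments": [[0,0,0.1,0,-1],[0,0,0.1,0,-1],[0,0,0.1,0,-1],[0,0,0,0,-1],[0,0,0,0,-1]]}}

```text
time_s: 19.63
eef_pos: [461.2, 185.4, 49.6]
tcp_rot: [[0.951, 0.311, -0.0], [0.311, -0.951, -0.0], [-0.0, 0.0, -1.0]]
contact_force: [-0.2, -2.5, 1.7]
opening: 0.407
grasp_force: 59.3
```

```bash
python3 - <<'E'
from h import *
o=st(); p,w=wlook("w8"); P=seg("spool",p,w)
t=(P-o["eef_pos"])@np.array(o["tcp_rot"])[:,0]
print(np.percentile(t,[0.5,2,98,99.5]).round())
C,d=fitcyl(P[(t>-20)&(P[:,2]>30)],18)
E
```

```text
t 19.63 pos [461.2 185.4  49.6] yaw 18.09 z [-2.e-04 -3.e-04 -1.e+00] F [-0.2 -2.5  1.7] M [-0.38 -0.16 -0.17] op 35.8 g 59.3 q [  8.2  18.2 110.8  -0.   51.   80.1]
t 19.63 pos [461.2 185.4  49.6] yaw 18.09 z [-2.e-04 -3.e-04 -1.e+00] F [-0.2 -2.5  1.7] M [-0.38 -0.16 -0.17] op 35.8 g 59.3 q [  8.2  18.2 110.8  -0.   51.   80.1]
spool conf 0.59 32530
[-38. -26. 114. 116.]
centre [522.2 205.   46.3] yaw 17.64 pitch 0.18 resid 0.32 t [-82.2 -63.2  50.4  52.5] plain [455.  183.6  46.1]
```

Call:
{"method": "servo_tool", "body": {"increments": [[0.5,0,0,0,-1],[1,0,0,0,-1],[1,0,0,0,-1],[1,0,0,0,-1],[1,0,0,0,-1],[1,0,0,0,-1],[0.5,0,0,0,-1],[0,0,0,0,-1],[0,0,0,0,-1]]}}

```text
time_s: 20.48
eef_pos: [519.7, 203.9, 50.0]
tcp_rot: [[0.95, 0.311, 0.003], [0.311, -0.95, -0.0], [0.002, 0.001, -1.0]]
contact_force: [2.6, -4.1, 1.6]
opening: 0.407
grasp_force: 59.3
```

```bash
python3 -c "
from h import *
to(604-71.3,231.5-23.3,49.6,18.1)"
```

```text
t 20.48 pos [519.7 203.9  50. ] yaw 18.11 z [ 2.5e-03 -4.0e-04 -1.0e+00] F [ 2.6 -4.1  1.6] M [-0.61 -0.75 -0.03] op 35.8 g 59.3 q [ 9.300e+00  2.430e+01  1.019e+02 -1.000e-01  5.360e+01  8.120e+01]
shift cm [ 1.37 -0.    0.04] turn rad 0.000
```

Call:
{"method": "servo_tool", "body": {"increments": [[0.3,0,0,0,-1],[0.3,0,0,0,-1],[0.3,0,0,0,-1],[0.2,0,0,0,-1],[0.1,0,0,0,-1],[0,0,0,0,-1]]}}

```text
time_s: 20.98
eef_pos: [528.9, 206.8, 49.8]
tcp_rot: [[0.95, 0.311, -0.002], [0.311, -0.95, -0.002], [-0.003, 0.001, -1.0]]
contact_force: [-4.4, -9.3, 8.8]
opening: 0.414
grasp_force: 58.8
```

Call:
{"method": "servo_tool", "body": {"increments": [[0.2,0,0,0,-1],[0.1,0,0,0,-1],[0,0,0,0,-1]]}}

```text
time_s: 21.23
eef_pos: [531.6, 207.7, 49.8]
tcp_rot: [[0.95, 0.311, -0.002], [0.311, -0.95, -0.002], [-0.003, 0.001, -1.0]]
contact_force: [-5.3, -9.5, 9.5]
opening: 0.41
grasp_force: 58.7
```

```bash
python3 -c "
from h import *
to(604-71.3,231.5-23.3,49.6,18.1)"
```

```text
t 21.23 pos [531.6 207.7  49.8] yaw 18.13 z [-0.0024 -0.0022 -1.    ] F [-5.3 -9.5  9.5] M [-1.26  0.47  0.03] op 36.1 g 58.7 q [ 9.5 25.8 99.8 -0.1 54.6 81.4]
shift cm [ 0.12 -0.02  0.02] turn rad 0.001
```

Call:
{"method": "servo_tool", "body": {"increments": [[0.2,0,0,0,-1],[0.2,0,0,0,-1],[0,0,0,0,-1]]}}

```text
time_s: 21.48
eef_pos: [532.3, 207.9, 49.5]
tcp_rot: [[0.95, 0.312, -0.01], [0.312, -0.95, -0.005], [-0.011, 0.001, -1.0]]
contact_force: [-17.7, -15.7, 21.4]
opening: 0.412
grasp_force: 57.6
```

```bash
python3 - <<'E'
from h import *
o=st(); p,w=wlook("w9")
for n in("spool",):
    P=seg(n,p,w); t=(P-o["eef_pos"])@np.array(o["tcp_rot"])[:,0]
    print(np.percentile(t,[0.5,2,98,99.5]).round()); fitcyl(P[(t>-20)&(P[:,2]>30)&(t<30)],18)
E
```

```text
t 21.48 pos [532.3 207.9  49.5] yaw 18.16 z [-0.0102 -0.0047 -0.9999] F [-17.7 -15.7  21.4] M [-2.15  2.33 -0.05] op 36.2 g 57.6 q [ 9.5 26.1 99.3 -0.2 55.2 81.5]
t 21.48 pos [532.3 207.9  49.5] yaw 18.16 z [-0.0102 -0.0047 -0.9999] F [-17.7 -15.7  21.4] M [-2.15  2.33 -0.05] op 36.2 g 57.6 q [ 9.5 26.1 99.3 -0.2 55.2 81.5]
spool conf 0.84 21769
[-40. -31.  86.  88.]
centre [546.6 212.7  46.2] yaw 18.06 pitch 0.08 resid 0.28 t [-34.4 -33.4  14.5  14.9] plain [514.2 202.1  46.2]
```

View pics/w9.png

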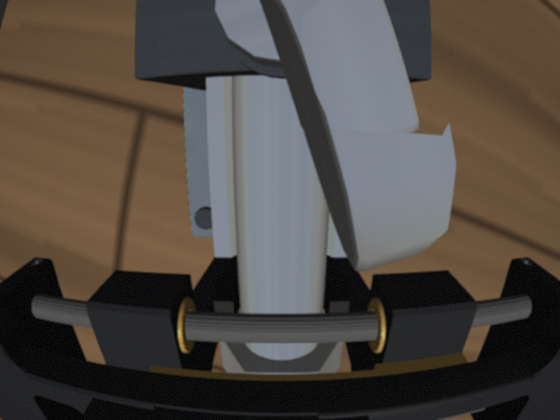

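Call:
{"method": "servo_tool", "body": {"increments": [[-0.1,0,-0.1,0,-1],[0,0,0,0,-0.3],[0,0,0,0,0],[0,0,0,0,0.4],[0,0,0,0,1],[0,0,0,0,1],[0,0,0,0,1]]}}

```text
time_s: 22.17
eef_pos: [535.5, 210.1, 50.5]
tcp_rot: [[0.95, 0.311, 0.0], [0.311, -0.95, 0.0], [0.0, -0.0, -1.0]]
contact_force: [0.3, 0.3, 0.3]
opening: 0.76
grasp_force: 0.0
```

Call:
{"method": "servo_tool", "body": {"increments": [[0,0,-2,0,1],[0,0,-4,0,1],[-1,0,-4,0,1],[-3,0,-2,0,1],[-4,0,0,0,1],[-2,0,0,0,1],[0,0,0,0,1],[0,0,0,0,1],[0,0,0,0,1]]}}

```text
time_s: 22.92
eef_pos: [441.5, 179.0, 171.1]
tcp_rot: [[0.951, 0.311, 0.002], [0.311, -0.951, 0.0], [0.002, 0.0, -1.0]]
contact_force: [1.1, 0.7, 0.4]
opening: 1.002
grasp_force: 0.0
```

```bash
python3 - <<'E'
from h import *
r.capture("wrist"); o=st(); p,w=wlook("w10"); P=seg("spool",p,w); np.save("w10_spool",P)
e=np.array([.9505,.3108,0]); t=(P-[604,231.5,0])@e
print("jig x of spool",np.percentile(t,[0.2,0.5,1,2,98,99.5]).round(1)); fitcyl(P[(P[:,2]>40)&(t>-95)&(t<0)],18)
st()
E
```

```text
t 22.97 pos [441.6 179.  170.9] yaw 18.09 z [ 1.2e-03  3.0e-04 -1.0e+00] F [0.9 0.1 0.5] M [-0.04 -0.03 -0.  ] op 87.7 g 0.0 q [  7.7   3.7 110.7   0.   65.5  79.7]
t 22.97 pos [441.6 179.  170.9] yaw 18.09 z [ 1.2e-03  3.0e-04 -1.0e+00] F [0.9 0.1 0.5] M [-0.04 -0.03 -0.  ] op 87.7 g 0.0 q [  7.7   3.7 110.7   0.   65.5  79.7]
spool conf 0.58 8761
jig x of spool [-125.3 -124.8 -124.5 -123.8  -13.5  -11. ]
centre [552.8 214.4  46.4] yaw 18.04 pitch 0.04 resid 0.39 t [-40.7 -39.3  41.6  43.3] plain [514.8 202.1  46.3]
t 23.07 pos [441.4 178.9 170.5] yaw 18.09 z [ 3.e-04  1.e-04 -1.e+00] F [-0.  -0.2  0. ] M [ 0.   -0.06  0.05] op 88.3 g 0.0 q [  7.7   3.7 110.7   0.   65.5  79.6]
```

View pics/w10.png

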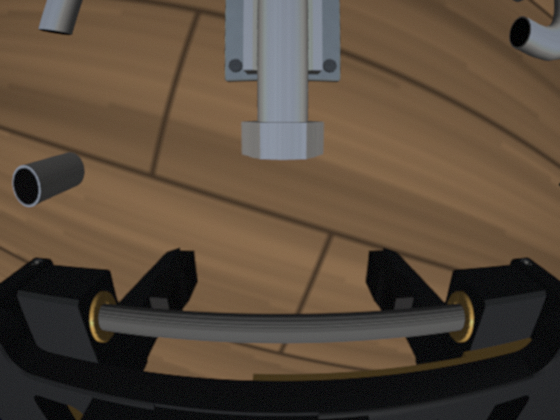

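Call:
{"method": "servo_tool", "body": {"increments": [[0,0,-2,-0.06,1],[0,0,-3,-0.12,1],[0,0,-2,-0.12,1],[0,0,0,-0.12,1],[0,0,0,-0.12,1],[0,0,0,-0.12,1],[0,0,0,-0.12,1],[0,0,0,-0.12,1],[0,0,0,-0.12,1],[0,0,0,-0.12,1]]}}

```text
time_s: 23.9
eef_pos: [441.0, 178.9, 240.3]
tcp_rot: [[0.109, 0.994, -0.001], [0.994, -0.109, 0.0], [-0.0, -0.001, -1.0]]
contact_force: [-0.1, 0.2, 0.2]
opening: 1.001
grasp_force: 0.0
```

Call:
{"method": "servo_tool", "body": {"increments": [[0,0,0,-0.12,1],[0,0,0,-0.12,1],[0,0,0,-0.12,1],[0,0,0,-0.12,1],[0,0,0,-0.12,1],[0,0,0,-0.12,1],[0,0,0,-0.12,1],[0,0,0,-0.12,1],[0,0,0,-0.12,1],[0,0,0,-0.12,1]]}}

```text
time_s: 24.73
eef_pos: [441.0, 178.9, 240.3]
tcp_rot: [[-0.887, 0.462, -0.001], [0.462, 0.887, -0.0], [0.0, -0.0, -1.0]]
contact_force: [0.6, 0.3, -0.5]
opening: 1.002
grasp_force: 0.0
```

Call:
{"method": "servo_tool", "body": {"increments": [[0,0,0,-0.12,1],[0,0,0,-0.12,1],[0,0,0,-0.12,1],[0,0,0,-0.12,1],[0,0,0,-0.12,1],[0,0,0,-0.12,1],[0,0,0,-0.12,1],[0,0,0,-0.12,1],[0,0,0,-0.06,1],[0,0,0,0,1]]}}

```text
time_s: 25.57
eef_pos: [441.0, 178.8, 240.3]
tcp_rot: [[-0.86, -0.511, -0.001], [-0.511, 0.86, -0.0], [0.0, 0.0, -1.0]]
contact_force: [-0.3, 0.5, 0.4]
opening: 1.001
grasp_force: 0.0
```

```bash
python3 -c "
from h import *
to(628,239.3,240,-144.5)"
```

```text
t 25.57 pos [441.  178.8 240.3] yaw -149.27 z [-5.e-04 -1.e-04 -1.e+00] F [-0.3  0.5  0.4] M [ 0.11 -0.1   0.  ] op 88.1 g 0.0 q [   7.7   -1.4  107.1    0.    74.3 -113. ]
shift cm [-19.16  -4.36   0.02] turn rad -0.083
```

Call:
{"method": "servo_tool", "body": {"increments": [[-2.4,-0.5,0,-0.08,1],[-3.2,-0.8,0,0,1],[-3.2,-0.8,0,0,1],[-3.2,-1.1,0,0,1],[-3.2,-1.0,0,0,1],[-1.5,-0.5,0,0,1],[0,0,0,0,1],[0,0,0,0,1],[0,0,0,0,1],[0,0,0,0,1]]}}

```text
time_s: 26.4
eef_pos: [603.7, 234.6, 240.4]
tcp_rot: [[-0.818, -0.576, -0.001], [-0.576, 0.818, -0.0], [0.001, 0.0, -1.0]]
contact_force: [0.8, 0.1, 0.1]
opening: 1.005
grasp_force: 0.0
```

```bash
python3 - <<'E'
from h import *
r.capture("wrist"); r.capture("wrist"); o=st(); p,w=wlook("w11"); W=seg("wing_grip",p,w); np.save("w11_wing",W); np.save("w11",w)
T=W[W[:,2]>130]; xy=T[:,:2]; (c,s,a)=cv2.minAreaRect(xy.astype(np.float32)); print("rect",np.round(c,1),np.round(s,1),a, "z",np.percentile(W[:,2],[2,50,98]).round(1))
e,V=np.linalg.eigh(np.cov(xy.T)); print("mean",xy.mean(0).round(1),"yaw",np.degrees(np.arctan2(V[1,1],V[0,1])))
to(628,239.3,140,-144.5)
for q in["jig","stop_plate"]: np.save("w11_"+q,seg(q,p,w))
E
python3 - <<'E'
import sys; sys.path.insert(0,"."); import os; os.chdir(".")
from jf import *
P=np.vstack([np.load("w11_jig.npy"),np.load("w11_stop_plate.npy")]); P=P[~((P[:,2]>99)&(np.hypot(P[:,0]-628,P[:,1]-241)<42))]; fit(P[(P[:,2]>5)],[604,231.5,.316,-1.5])
E
```

```text
t 26.5 pos [603.9 234.6 240.9] yaw -144.83 z [ 0. -0. -1.] F [ 0.2  0.  -0.5] M [ 0.1  -0.09  0.01] op 88.2 g 0.0 q [  10.8   20.4   82.    -0.    77.6 -114.4]
t 26.5 pos [603.9 234.6 240.9] yaw -144.83 z [ 0. -0. -1.] F [ 0.2  0.  -0.5] M [ 0.1  -0.09  0.01] op 88.2 g 0.0 q [  10.8   20.4   82.    -0.    77.6 -114.4]
wing_grip conf 0.69 1433
rect [624.8 237.2] [73.6  9.1] 35.307456970214844 z [112.1 145.7 151.3]
mean [620.9 234.9] yaw -144.19179006706753
t 26.6 pos [604.2 234.7 241.1] yaw -144.82 z [ 5.e-04  1.e-04 -1.e+00] F [-0.4 -0.4  0.3] M [ 0.13 -0.13  0.01] op 87.7 g 0.0 q [  10.8   20.4   81.9   -0.    77.6 -114.4]
shift cm [-2.21 -0.99 10.11] turn rad -0.006
jig conf 0.63 12262
stop_plate conf 0.8 3956
jig origin [603.2 231.8  -1.7] yaw 17.95 med 0.96 14586
```

View pics/w11.png

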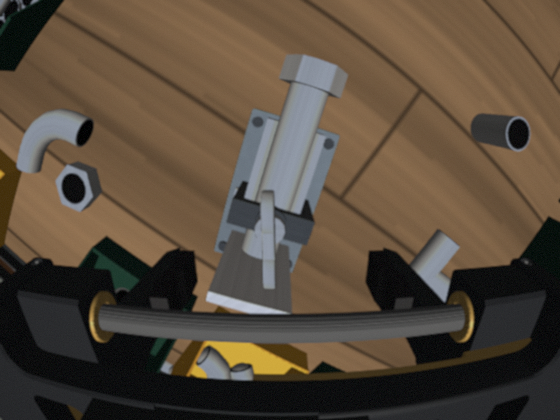

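Call:
{"method": "servo_tool", "body": {"increments": [[-1.1,-0.5,2,0,1],[-1.1,-0.4,3,0,1],[0,0,2.5,0,1],[0,0,1.5,0,1],[0,0,1,0,1],[0,0,0,0,1],[0,0,0,0,1],[0,0,0,0,1]]}}

```text
time_s: 27.37
eef_pos: [628.8, 240.3, 142.3]
tcp_rot: [[-0.817, -0.576, 0.003], [-0.576, 0.817, 0.001], [-0.002, -0.001, -1.0]]
contact_force: [0.0, -0.5, 1.2]
opening: 0.995
grasp_force: 0.0
```

```bash
python3 -c "
from h import *
to(627.2,239.3,141,-144.7)"
```

```text
t 27.37 pos [628.8 240.3 142.3] yaw -144.81 z [ 2.5e-03  5.0e-04 -1.0e+00] F [ 0.  -0.5  1.2] M [ 0.11 -0.07  0.  ] op 87.6 g 0.0 q [  10.8   29.    82.     0.    68.8 -114.4]
shift cm [0.18 0.01 0.13] turn rad -0.002
```

Call:
{"method": "servo_tool", "body": {"increments": [[0.1,0,0.1,0,0],[0,0,0,0,-0.5],[0,0,0,0,-1],[0,0,0,0,-1],[0,0,0,0,-1],[0,0,0,0,-1],[0,0,0,0,-1],[0,0,0,0,-1],[0,0,0,0,-1],[0,0,0,0,-1]], "force": 60}}

```text
time_s: 28.2
eef_pos: [627.0, 239.5, 139.5]
tcp_rot: [[-0.817, -0.576, -0.0], [-0.576, 0.817, -0.0], [0.0, 0.0, -1.0]]
contact_force: [-0.2, -0.4, -0.3]
opening: 0.271
grasp_force: 0.0
```

Call:
{"method": "servo_tool", "body": {"increments": [[0,0,0,0,-1],[0,0,0,0,-1],[0,0,0,0,-1]]}}

```text
time_s: 28.45
eef_pos: [627.2, 239.2, 139.6]
tcp_rot: [[-0.817, -0.576, 0.0], [-0.576, 0.817, -0.0], [-0.0, -0.001, -1.0]]
contact_force: [1.8, -1.3, 0.4]
opening: 0.097
grasp_force: 60.0
```

```bash
python3 -c "
from h import *
to(627.2,239.3,141,-144.7)"
```

```text
t 28.45 pos [627.2 239.2 139.6] yaw -144.8 z [ 4.e-04 -5.e-04 -1.e+00] F [ 1.8 -1.3  0.4] M [-0.01 -0.29  0.11] op 8.6 g 60.0 q [  10.8   29.1   82.3   -0.    68.6 -114.4]
shift cm [-0.    0.01 -0.14] turn rad -0.002
```

Call:
{"method": "servo_tool", "body": {"increments": [[0,0,0.03,0.1,-1],[0,0,0.03,0.1,-1],[0,0,0.02,0.1,-1],[0,0,0.03,0.1,-1],[0,0,0.02,0.1,-1],[0,0,0.03,0.1,-1],[0,0,0.02,0.1,-1],[0,0,0.03,0.1,-1],[0,0,0.02,0.1,-1],[0,0,0.03,0.1,-1]]}}

```text
time_s: 29.28
eef_pos: [627.4, 238.3, 137.0]
tcp_rot: [[-0.925, 0.381, 0.0], [0.381, 0.925, -0.002], [-0.001, -0.002, -1.0]]
contact_force: [0.1, -4.3, 0.5]
opening: 0.098
grasp_force: 60.0
```

```bash
python3 -c "
from h import *
to(627.2,239.3,137,-144.7)"
```

```text
t 29.28 pos [627.4 238.3 137. ] yaw 157.61 z [ 4.0e-04 -1.9e-03 -1.0e+00] F [ 0.1 -4.3  0.5] M [-0.66 -0.27  0.14] op 8.6 g 60.0 q [ 10.7  29.3  82.4  -0.1  68.4 -56.8]
shift cm [0.06 0.09 0.  ] turn rad -1.007
```

Turning well (Mz 0.14 N m). Continue.

Call:
{"method": "servo_tool", "body": {"increments": [[0,0,0.03,0.1,-1],[0,0,0.03,0.1,-1],[0,0,0.02,0.1,-1],[0,0,0.03,0.1,-1],[0,0,0.02,0.1,-1],[0,0,0.03,0.1,-1],[0,0,0.02,0.1,-1],[0,0,0.03,0.1,-1]]}}

```text
time_s: 29.95
eef_pos: [627.0, 237.7, 135.2]
tcp_rot: [[-0.371, 0.929, -0.001], [0.929, 0.371, -0.003], [-0.002, -0.002, -1.0]]
contact_force: [-2.6, -7.7, 3.9]
opening: 0.096
grasp_force: 60.0
```

```bash
python3 -c "
from h import *
st()"
```

```text
t 29.95 pos [627.  237.7 135.2] yaw 111.78 z [-8.0e-04 -2.9e-03 -1.0e+00] F [-2.6 -7.7  3.9] M [-1.2   0.39  0.22] op 8.5 g 60.0 q [ 10.7  29.4  82.5  -0.2  68.2 -11. ]
```

Call:
{"method": "servo_tool", "body": {"increments": [[0,0,0.02,0.1,-1],[0,0,0.02,0.1,-1],[0,0,0.02,0.1,-1],[0,0,0,0,-1]]}}

```text
time_s: 30.28
eef_pos: [626.8, 237.7, 134.9]
tcp_rot: [[-0.08, 0.997, -0.001], [0.997, 0.08, -0.003], [-0.003, -0.002, -1.0]]
contact_force: [-3.5, -7.3, 5.8]
opening: 0.101
grasp_force: 60.0
```

```bash
python3 -c "
from h import *
st()"
```

```text
t 30.28 pos [626.8 237.7 134.9] yaw 94.58 z [-0.0014 -0.0032 -1.    ] F [-3.5 -7.3  5.8] M [-1.26  0.52  0.19] op 8.9 g 60.0 q [10.7 29.4 82.5 -0.2 68.2  6.2]
```

Call:
{"method": "servo_tool", "body": {"increments": [[0,0,0.02,0.1,-1],[0,0,0.02,0.1,-1],[0,0,0,0,-1]]}}

```text
time_s: 30.53
eef_pos: [626.7, 237.7, 134.8]
tcp_rot: [[0.118, 0.993, -0.001], [0.993, -0.118, -0.004], [-0.004, -0.001, -1.0]]
contact_force: [-4.9, -7.7, 7.8]
opening: 0.102
grasp_force: 64.2
```

```bash
python3 -c "
from h import *
st()"
```

```text
t 30.53 pos [626.7 237.7 134.8] yaw 83.24 z [-0.0012 -0.0037 -1.    ] F [-4.9 -7.7  7.8] M [-1.29  0.74  1.16] op 9.0 g 64.2 q [10.7 29.4 82.5 -0.2 68.2 17.6]
```

Call:
{"method": "servo_tool", "body": {"increments": [[0,0,0,0.1,-1],[0,0,0,0,-1]]}}

```text
time_s: 30.7
eef_pos: [626.7, 238.2, 134.8]
tcp_rot: [[0.216, 0.976, -0.001], [0.976, -0.216, -0.003], [-0.003, -0.0, -1.0]]
contact_force: [-5.5, -5.7, 6.5]
opening: 0.119
grasp_force: 66.9
```

```bash
python3 -c "
from h import *
st()"
```

```text
t 30.7 pos [626.7 238.2 134.8] yaw 77.55 z [-0.0011 -0.0029 -1.    ] F [-5.5 -5.7  6.5] M [-0.95  0.67  1.31] op 10.5 g 66.9 q [10.8 29.4 82.5 -0.2 68.2 23.3]
```

Call:
{"method": "servo_tool", "body": {"increments": [[0,0,0,0,-0.7],[0,0,0,0,-0.5],[0,0,0,0,-0.4],[0,0,0,0,-0.4],[0,0,0,0,-0.4],[0,0,0,0,-0.4]]}}

```text
time_s: 31.2
eef_pos: [627.0, 239.6, 133.7]
tcp_rot: [[0.213, 0.977, -0.0], [0.977, -0.213, 0.0], [0.0, -0.0, -1.0]]
contact_force: [-0.4, -0.2, 1.2]
opening: 0.299
grasp_force: 0.0
```

```bash
python3 -c "
from h import *
st()"
```

```text
t 31.2 pos [627.  239.6 133.7] yaw 77.68 z [-1.e-04  1.e-04 -1.e+00] F [-0.4 -0.2  1.2] M [-0.02 -0.07  0.03] op 26.3 g 0.0 q [10.8 29.5 82.5  0.  68.  23.1]
```

Free. Lift straight up slowly, back off and check wing angle and spool.

Call:
{"method": "servo_tool", "body": {"increments": [[0,0,-1,0,-0.4],[0,0,-1.5,0,-0.4],[0,0,-2.5,0,-0.4],[0,0,-3,0,-0.4],[0,0,-3,0,-0.4],[1,-4,0,0,-0.4],[1,-4,0,0,-0.4],[1,-3.5,0,0,-0.4],[0,0,0,0,-0.4],[0,0,0,0,-0.4]]}}

```text
time_s: 32.03
eef_pos: [519.9, 294.5, 245.1]
tcp_rot: [[0.211, 0.978, 0.001], [0.978, -0.211, 0.0], [0.001, 0.001, -1.0]]
contact_force: [-0.2, -0.0, 0.9]
opening: 0.301
grasp_force: 0.0
```

```bash
python3 - <<'E'
from h import *
from jf import fit
r.capture("wrist"); r.capture("wrist"); o=st(); p,w=wlook("w12")
W=seg("wing_grip",p,w); T=W[W[:,2]>118]
if len(T)>20:
    e,V=np.linalg.eigh(np.cov(T[:,:2].T)); print("wing",T.mean(0).round(1),"yaw",np.degrees(np.arctan2(V[1,1],V[0,1])),"z",np.percentile(W[:,2],[2,98]))
P=seg("spool",p,w); e=np.array([.9508,.309,0]); t=(P-[603.5,231.5,0])@e
print("jig x",np.percentile(t,[0.2,1,2,98]).round(1))
Q=P[(P[:,2]>40)&(t>-95)&(t<0)]
if len(Q)>50: fitcyl(Q,18)
E
```

```text
t 32.13 pos [521.9 293.3 244.8] yaw 77.69 z [ 1.7e-03  2.0e-04 -1.0e+00] F [-0.6 -0.3  0.5] M [-0.04 -0.06  0.03] op 26.1 g 0.0 q [18.  14.1 89.5 -0.  76.3 30.3]
t 32.13 pos [521.9 293.3 244.8] yaw 77.69 z [ 1.7e-03  2.0e-04 -1.0e+00] F [-0.6 -0.3  0.5] M [-0.04 -0.06  0.03] op 26.1 g 0.0 q [18.  14.1 89.5 -0.  76.3 30.3]
wing_grip conf 0.87 1361
wing [623.3 250.8 136.9] yaw 96.85084598193431 z [106.56500498 146.40642436]
spool conf 0.88 4695
jig x [-123.5 -122.5 -121.4   70.1]
centre [568.8 219.7  46.6] yaw 17.98 pitch -0.05 resid 0.44 t [-58.  -56.9  35.2  36.3] plain [514.  201.9  46.7]
```

View pics/w12.png

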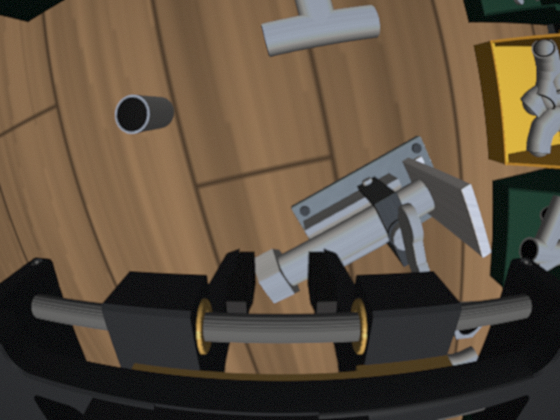

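```bash
python3 - <<'E'
from h import *
for n in ("wrist","scene","side"):
    o=r.get_obs(); p=r.capture(n); w=wcloud(p,o) if n=="wrist" else cloud(p); W=seg("wing_grip",p,w)
    for zc in (118,128,134):
        T=W[W[:,2]>zc]; T=T[np.hypot(T[:,0]-627,T[:,1]-239.5)<45]
        if len(T)<20: continue
        c,s,a=cv2.minAreaRect(T[:,:2].astype(np.float32)); vx=cv2.fitLine(T[:,:2].astype(np.float32),cv2.DIST_HUBER,0,.01,.01).ravel()
        print(n,zc,len(T),"rect",np.round(c,1),np.round(s,1),round(a,1),"line",np.degrees(np.arctan2(vx[1],vx[0])).round(1),"ztop",np.percentile(T[:,2],98).round(1))
    if n!="wrist": P=seg("spool",p,w)
E
```

```text
wing_grip conf 0.7 1401
wrist 118 1103 rect [625.6 245.3] [ 8.7 67.1] 7.5 line -83.9 ztop 146.5
wrist 128 912 rect [625.3 247.6] [ 8.5 62.4] 7.7 line -83.4 ztop 146.6
wrist 134 757 rect [625.2 248.3] [ 8.5 58.4] 7.8 line -82.2 ztop 146.7
wing_grip conf 0.7 1482
scene 118 118 rect [629.1 237.3] [ 7.3 70.4] 6.7 line -83.5 ztop 150.8
scene 128 89 rect [629.1 237.3] [ 7.3 70.4] 6.7 line -83.3 ztop 151.0
scene 134 67 rect [629.1 237.3] [ 7.3 70.4] 6.7 line -83.4 ztop 151.0
spool conf 0.94 479
wing_grip conf 0.51 1339
side 118 77 rect [624.7 249.9] [ 6.8 65.6] 6.4 line -83.5 ztop 148.9
side 128 63 rect [624.9 250. ] [ 6.8 65.6] 6.9 line -82.7 ztop 149.0
side 134 54 rect [624.9 250. ] [ 6.8 65.6] 7.0 line -82.7 ztop 149.0
spool conf 0.79 725
```

```bash
python3 -c "
from h import *
to(627.2,239.4,245,97)"
```

```text
t 32.68 pos [521.2 293.2 243.8] yaw 77.67 z [-2.e-04 -0.e+00 -1.e+00] F [ 0.3 -0.4 -0.6] M [ 0.01 -0.14 -0.01] op 26.1 g 0.0 q [18.  14.1 89.6  0.  76.3 30.3]
shift cm [-2.99 11.5  -0.12] turn rad -0.337
```

Call:
{"method": "servo_tool", "body": {"increments": [[-0.6,2.4,0,0,-0.2],[-0.9,3.6,0,0,-0.2],[-0.9,3.5,0,0,-0.2],[-0.6,2,0,-0.11,-0.2],[0,0,2,-0.12,-0.2],[0,0,3,-0.107,-0.2],[0,0,2,0,-0.2],[0,0,0,0,-0.2],[0,0,0,0,-0.2],[0,0,0,0,-0.2]]}}

```text
time_s: 33.52
eef_pos: [627.8, 239.8, 175.4]
tcp_rot: [[-0.121, 0.993, 0.002], [0.993, 0.121, 0.0], [0.0, 0.002, -1.0]]
contact_force: [0.3, 0.9, 0.5]
opening: 0.397
grasp_force: 0.0
```

```bash
python3 -c "
from h import *
to(627.2,239.4,134.5,97)"
```

```text
t 33.52 pos [627.8 239.8 175.4] yaw 96.97 z [ 1.9e-03  4.0e-04 -1.0e+00] F [0.3 0.9 0.5] M [-0.   -0.06 -0.01] op 35.0 g 0.0 q [10.8 26.8 81.1  0.  72.   3.8]
shift cm [-0.03 -0.07  4.09] turn rad -0.000
```

Call:
{"method": "servo_tool", "body": {"increments": [[0,-0.1,1,0,-0.2],[0,0,1.5,0,-0.2],[0,0,1,0,-0.2],[0,0,0.5,0,-0.2],[0,0,0,0,-0.2],[0,0,0,0,-0.2],[0,0,0,0,-1],[0,0,0,0,-1],[0,0,0,0,-1],[0,0,0,0,-1]], "force": 60}}

```text
time_s: 34.35
eef_pos: [626.3, 239.4, 134.4]
tcp_rot: [[-0.122, 0.993, 0.001], [0.993, 0.122, 0.0], [0.0, 0.001, -1.0]]
contact_force: [0.3, 1.1, 0.3]
opening: 0.12
grasp_force: 0.0
```

Call:
{"method": "servo_tool", "body": {"increments": [[0,0,0,0,-1],[0,0,0,0,-1],[0,0,0,0,-1]]}}

```text
time_s: 34.6
eef_pos: [626.3, 239.4, 134.3]
tcp_rot: [[-0.122, 0.993, 0.001], [0.993, 0.122, 0.0], [-0.0, 0.001, -1.0]]
contact_force: [1.0, 0.6, 2.3]
opening: 0.1
grasp_force: 60.0
```

```bash
python3 -c "
from h import *
st()"
```

```text
t 34.6 pos [626.3 239.4 134.3] yaw 97.0 z [ 6.e-04  1.e-04 -1.e+00] F [1.  0.6 2.3] M [-0.04  0.05  0.12] op 8.8 g 60.0 q [10.8 29.3 82.6 -0.  68.   3.8]
```

Call:
{"method": "servo_tool", "body": {"increments": [[0,0,0,0.1,-1],[0,0,0.02,0,-1]]}}

```text
time_s: 34.77
eef_pos: [626.4, 239.4, 134.3]
tcp_rot: [[-0.019, 1.0, 0.001], [1.0, 0.019, -0.0], [-0.0, 0.001, -1.0]]
contact_force: [-0.2, -1.4, 3.7]
opening: 0.097
grasp_force: 60.0
```

```bash
python3 -c "
from h import *
st()"
```

```text
t 34.77 pos [626.4 239.4 134.3] yaw 91.09 z [ 9.e-04 -0.e+00 -1.e+00] F [-0.2 -1.4  3.7] M [-0.1   0.1   0.27] op 8.5 g 60.0 q [10.8 29.3 82.6 -0.  68.   9.7]
```

Call:
{"method": "servo_tool", "body": {"increments": [[0,0,0.03,0.1,-1],[0,0,0,0,-1]]}}

```text
time_s: 34.93
eef_pos: [626.4, 239.4, 134.2]
tcp_rot: [[0.078, 0.997, 0.001], [0.997, -0.078, -0.0], [-0.0, 0.001, -1.0]]
contact_force: [-0.9, -0.0, 5.5]
opening: 0.1
grasp_force: 62.1
```

```bash
python3 -c "
from h import *
st()"
```

```text
t 34.93 pos [626.4 239.4 134.2] yaw 85.52 z [ 1.2e-03 -4.0e-04 -1.0e+00] F [-0.9 -0.   5.5] M [-0.11  0.06  1.  ] op 8.8 g 62.1 q [10.8 29.3 82.6 -0.  68.  15.3]
```

Call:
{"method": "servo_tool", "body": {"increments": [[0,0,0.03,0.1,-1],[0,0,0,0,-1]]}}

```text
time_s: 35.1
eef_pos: [626.5, 239.4, 134.2]
tcp_rot: [[0.176, 0.984, 0.001], [0.984, -0.176, -0.001], [-0.0, 0.002, -1.0]]
contact_force: [-1.7, -1.0, 6.0]
opening: 0.111
grasp_force: 68.5
```

```bash
python3 -c "
from h import *
st()"
```

```text
t 35.1 pos [626.5 239.4 134.2] yaw 79.84 z [ 1.4e-03 -6.0e-04 -1.0e+00] F [-1.7 -1.   6. ] M [-0.17  0.22  1.48] op 9.8 g 68.5 q [10.8 29.3 82.6 -0.1 68.  21. ]
```

Call:
{"method": "servo_tool", "body": {"increments": [[0,0,0,0.05,-1],[0,0,0,0,-1],[0,0,0,0,-1]]}}

```text
time_s: 35.35
eef_pos: [626.5, 239.0, 134.2]
tcp_rot: [[0.221, 0.975, 0.001], [0.975, -0.221, -0.001], [-0.001, 0.002, -1.0]]
contact_force: [-1.3, -2.6, 7.4]
opening: 0.118
grasp_force: 66.9
```

```bash
cat > wy.py <<'E'
from h import *
def wy():
    st()
    for n in ("scene","side"):
        p=r.capture(n); w=cloud(p); W=seg("wing_grip",p,w)
        for R in(45,):
            T=W[(W[:,2]>118)&(W[:,2]<158)]; T=T[np.hypot(T[:,0]-627,T[:,1]-239.5)<R]
            if len(T)<20: continue
            c,s,a=cv2.minAreaRect(T[:,:2].astype(np.float32)); vx=cv2.fitLine(T[:,:2].astype(np.float32),cv2.DIST_HUBER,0,.01,.01).ravel()
            print(n,len(T),"rect",np.round(c,1),np.round(s,1),round(a,1),"line",np.degrees(np.arctan2(vx[1],vx[0])).round(1))
    return p
wy()
E
python3 wy.py
```

```text
t 35.35 pos [626.5 239.  134.2] yaw 77.24 z [ 0.0013 -0.0015 -1.    ] F [-1.3 -2.6  7.4] M [-0.52  0.21  1.3 ] op 10.3 g 66.9 q [10.8 29.3 82.6 -0.1 68.  23.6]
wing_grip conf 0.48 52
scene 49 rect [628.3 212.9] [26.7  8.5] 86.6 line -89.7
wing_grip conf 0.47 51
side 46 rect [626.9 267.5] [ 9.5 31.7] 1.2 line 83.8
```

Call:
{"method": "servo_tool", "body": {"increments": [[0,0,0,0,-0.8],[0,0,0,0,-0.6],[0,0,0,0,-0.3],[0,0,0,0,-0.3],[0,0,0,0,-0.3],[0,0,-1.5,0,-0.3],[0,0,-2,0,-0.3],[0,0,-3,0,-0.3],[0,0,-3,0,-0.3],[0,0,0,0,-0.3]]}}

```text
time_s: 36.38
eef_pos: [629.1, 240.2, 235.3]
tcp_rot: [[0.225, 0.974, 0.01], [0.974, -0.225, 0.002], [0.005, 0.01, -1.0]]
contact_force: [1.2, 0.7, 1.2]
opening: 0.35
grasp_force: 0.0
```

Call:
{"method": "servo_tool", "body": {"increments": [[1,-4,0,0,-0.3],[1,-4,0,0,-0.3],[1,-3.5,0,0,-0.3],[0,0,0,0,-0.3],[0,0,0,0,-0.3],[0,0,0,0,-0.3]]}}

```text
time_s: 36.88
eef_pos: [521.2, 294.6, 228.1]
tcp_rot: [[0.225, 0.974, 0.001], [0.974, -0.225, -0.0], [0.0, 0.001, -1.0]]
contact_force: [0.3, -0.3, -0.1]
opening: 0.354
grasp_force: 0.0
```

```bash
cat >> wy.py <<'E'
r.capture("wrist"); o=r.get_obs(); p=r.capture("wrist"); w=wcloud(p,o); W=seg("wing_grip",p,w); T=W[W[:,2]>128]
c,s,a=cv2.minAreaRect(T[:,:2].astype(np.float32)); print("wrist",np.round(c,1),np.round(s,1),a,"ztop",np.percentile(W[:,2],98))
cv2.imwrite("pics/w13.png",p["pixels"][:,:,::-1])
E
python3 wy.py
```

```text
t 36.88 pos [521.2 294.6 228.1] yaw 76.99 z [ 7.e-04 -1.e-04 -1.e+00] F [ 0.3 -0.3 -0.1] M [-0.07 -0.05 -0.03] op 31.1 g 0.0 q [18.1 15.  90.4 -0.  74.6 31.2]
wing_grip conf 0.65 156
scene 122 rect [627.6 237.1] [ 9.4 73.6] 7.1 line -82.1
wing_grip conf 0.7 101
side 77 rect [625.2 247.1] [ 7.6 64.6] 7.8 line -84.2
wing_grip conf 0.69 1429
wrist [624.9 251.6] [ 9.2 53.8] 7.9539713859558105 ztop 146.3358305357411
```

Call:
{"method": "servo_tool", "body": {"increments": [[-0.6,2.4,0,0,-0.2],[-0.9,3.6,0,0,-0.2],[-0.9,3.5,0,0,-0.2],[-0.6,2,0,-0.11,-0.2],[0,0,1,-0.12,-0.2],[0,0,2,-0.117,-0.2],[0,0,2,0,-0.2],[0,0,0,0,-0.2],[0,0,0,0,-0.2],[0,0,0,0,-0.2]]}}

```text
time_s: 38.07
eef_pos: [626.6, 239.4, 179.1]
tcp_rot: [[-0.118, 0.993, 0.001], [0.993, 0.118, 0.0], [0.0, 0.001, -1.0]]
contact_force: [0.6, -0.2, -0.4]
opening: 0.397
grasp_force: 0.0
```

```bash
python3 -c "
from h import *
to(627,239.4,134.5,97)"
```

```text
t 38.07 pos [626.6 239.4 179.1] yaw 96.78 z [ 1.e-03  2.e-04 -1.e+00] F [ 0.6 -0.2 -0.4] M [ 0.01 -0.07 -0.  ] op 34.9 g 0.0 q [10.8 26.5 81.1  0.  72.3  4. ]
shift cm [-0.    0.04  4.46] turn rad -0.004
```

Call:
{"method": "servo_tool", "body": {"increments": [[0,0,1,0,-0.2],[0,0,1.5,0,-0.2],[0,0,1.2,0,-0.2],[0,0,0.7,0,-0.2],[0,0,0,0,-0.2],[0,0,0,0,-0.2],[0,0,0,0,-1],[0,0,0,0,-1],[0,0,0,0,-1],[0,0,0,0,-1]], "force": 60}}

```text
time_s: 38.9
eef_pos: [626.4, 239.4, 134.7]
tcp_rot: [[-0.119, 0.993, 0.001], [0.993, 0.119, 0.0], [0.0, 0.001, -1.0]]
contact_force: [0.3, 0.5, 0.0]
opening: 0.123
grasp_force: 0.0
```

Call:
{"method": "servo_tool", "body": {"increments": [[0,0,0,0,-1],[0,0,0,0,-1],[0,0,0,0,-1]]}}

```text
time_s: 39.15
eef_pos: [626.3, 239.4, 134.6]
tcp_rot: [[-0.119, 0.993, 0.001], [0.993, 0.119, 0.0], [0.0, 0.001, -1.0]]
contact_force: [-1.2, -0.7, 3.4]
opening: 0.098
grasp_force: 60.0
```

Call:
{"method": "servo_tool", "body": {"increments": [[0,0,0.03,0.1,-1],[0,0,0.03,0.1,-1],[0,0,0.02,0.1,-1],[0,0,0,0.03,-1],[0,0,0,0,-1]]}}

```text
time_s: 39.57
eef_pos: [626.5, 239.5, 134.5]
tcp_rot: [[0.208, 0.978, 0.002], [0.978, -0.208, -0.001], [-0.0, 0.002, -1.0]]
contact_force: [-2.1, -1.0, 6.9]
opening: 0.119
grasp_force: 71.5
```

```bash
python3 -c "
from h import *
st()"
```

```text
t 39.57 pos [626.5 239.5 134.5] yaw 77.99 z [ 1.6e-03 -7.0e-04 -1.0e+00] F [-2.1 -1.   6.9] M [-0.18  0.17  1.55] op 10.5 g 71.5 q [10.8 29.3 82.6 -0.1 68.  22.9]
```

Call:
{"method": "servo_tool", "body": {"increments": [[0,0,0,-0.03,-1],[0,0,0,-0.03,-1],[0,0,0,0,-1]]}}

```text
time_s: 39.82
eef_pos: [626.5, 239.5, 134.5]
tcp_rot: [[0.146, 0.989, 0.002], [0.989, -0.146, -0.001], [-0.0, 0.002, -1.0]]
contact_force: [-2.5, -1.0, 6.3]
opening: 0.11
grasp_force: 65.6
```

```bash
python3 -c "
from h import *
st()"
```

```text
t 39.82 pos [626.5 239.5 134.5] yaw 81.6 z [ 1.5e-03 -6.0e-04 -1.0e+00] F [-2.5 -1.   6.3] M [-0.15  0.19  1.24] op 9.7 g 65.6 q [10.8 29.3 82.6 -0.1 68.  19.2]
```

Call:
{"method": "servo_tool", "body": {"increments": [[0,0,0,-0.03,-1],[0,0,0,-0.03,-1],[0,0,0,0,-1]]}}

```text
time_s: 40.07
eef_pos: [626.5, 239.5, 134.5]
tcp_rot: [[0.087, 0.996, 0.001], [0.996, -0.087, -0.001], [-0.0, 0.001, -1.0]]
contact_force: [-1.7, -1.1, 6.8]
opening: 0.1
grasp_force: 62.2
```

```bash
python3 -c "
from h import *
st()"
```

```text
t 40.07 pos [626.5 239.5 134.5] yaw 85.0 z [ 1.5e-03 -5.0e-04 -1.0e+00] F [-1.7 -1.1  6.8] M [-0.18  0.27  1.01] op 8.8 g 62.2 q [10.8 29.3 82.6 -0.  68.  15.8]
```

Call:
{"method": "servo_tool", "body": {"increments": [[0,0,0,-0.03,-1],[0,0,0,0,-1]]}}

```text
time_s: 40.23
eef_pos: [626.5, 239.5, 134.5]
tcp_rot: [[0.058, 0.998, 0.001], [0.998, -0.058, -0.0], [-0.0, 0.001, -1.0]]
contact_force: [-1.4, -0.8, 5.0]
opening: 0.102
grasp_force: 61.1
```

```bash
python3 -c "
from h import *
st()"
```

```text
t 40.23 pos [626.5 239.5 134.5] yaw 86.69 z [ 1.4e-03 -4.0e-04 -1.0e+00] F [-1.4 -0.8  5. ] M [-0.15  0.25  0.9 ] op 9.0 g 61.1 q [10.8 29.3 82.6 -0.  68.  14.1]
```

Call:
{"method": "servo_tool", "body": {"increments": [[0,0,0,-0.03,-1],[0,0,0,0,-1]]}}

```text
time_s: 40.4
eef_pos: [626.4, 239.5, 134.5]
tcp_rot: [[0.028, 1.0, 0.001], [1.0, -0.028, -0.0], [-0.0, 0.001, -1.0]]
contact_force: [-2.3, 0.2, 6.5]
opening: 0.097
grasp_force: 60.4
```

```bash
python3 -c "
from h import *
st()"
```

```text
t 40.4 pos [626.4 239.5 134.5] yaw 88.39 z [ 1.2e-03 -3.0e-04 -1.0e+00] F [-2.3  0.2  6.5] M [-0.19  0.29  0.71] op 8.5 g 60.4 q [10.8 29.3 82.6 -0.  68.  12.4]
```

Call:
{"method": "servo_tool", "body": {"increments": [[0,0,0,-0.03,-1],[0,0,0,0,-1]]}}

```text
time_s: 40.57
eef_pos: [626.4, 239.5, 134.5]
tcp_rot: [[-0.001, 1.0, 0.001], [1.0, 0.001, -0.0], [-0.0, 0.001, -1.0]]
contact_force: [-1.9, -0.9, 6.9]
opening: 0.097
grasp_force: 60.1
```

```bash
python3 -c "
from h import *
st()"
```

```text
t 40.57 pos [626.4 239.5 134.5] yaw 90.08 z [ 1.2e-03 -1.0e-04 -1.0e+00] F [-1.9 -0.9  6.9] M [-0.16  0.3   0.43] op 8.5 g 60.1 q [10.8 29.3 82.6 -0.  68.  10.7]
```

Call:
{"method": "servo_tool", "body": {"increments": [[0,0,0,-0.03,-1],[0,0,0,0,-1],[0,0,0,0,-1]]}}

```text
time_s: 40.82
eef_pos: [626.4, 239.5, 134.5]
tcp_rot: [[-0.029, 1.0, 0.001], [1.0, 0.029, 0.0], [0.0, 0.001, -1.0]]
contact_force: [-2.3, -1.2, 6.0]
opening: 0.097
grasp_force: 60.0
```

```bash
python3 -c "
from h import *
st()"
```

```text
t 40.82 pos [626.4 239.5 134.5] yaw 91.68 z [ 1.1e-03  2.0e-04 -1.0e+00] F [-2.3 -1.2  6. ] M [-0.15  0.38  0.14] op 8.5 g 60.0 q [10.8 29.3 82.6 -0.  68.   9.1]
```

Call:
{"method": "servo_tool", "body": {"increments": [[0,0,0,-0.012,-1],[0,0,0,0,-1]]}}

```text
time_s: 40.98
eef_pos: [626.4, 239.4, 134.6]
tcp_rot: [[-0.042, 0.999, 0.001], [0.999, 0.042, 0.0], [0.0, 0.001, -1.0]]
contact_force: [-3.1, 0.5, 6.7]
opening: 0.095
grasp_force: 60.0
```

```bash
python3 -c "
from h import *
st()"
```

```text
t 40.98 pos [626.4 239.4 134.6] yaw 92.38 z [ 1.1e-03  2.0e-04 -1.0e+00] F [-3.1  0.5  6.7] M [-0.12  0.38  0.04] op 8.4 g 60.0 q [10.8 29.3 82.6 -0.  68.   8.4]
```

Call:
{"method": "servo_tool", "body": {"increments": [[0,0,0,0,-0.75],[0,0,0,0,-0.7],[0,0,0,0,-0.5],[0,0,0,0,-0.3],[0,0,0,0,-0.3],[0,0,-1.5,0,-0.3],[0,0,-2,0,-0.3],[0,0,-3,0,-0.3],[0,0,-3,0,-0.3],[0,0,0,0,-0.3]], "force": 10}}

```text
time_s: 41.82
eef_pos: [629.2, 240.1, 235.8]
tcp_rot: [[-0.041, 0.999, 0.011], [0.999, 0.041, 0.002], [0.002, 0.011, -1.0]]
contact_force: [0.8, -0.0, 1.0]
opening: 0.351
grasp_force: 0.0
```

Call:
{"method": "servo_tool", "body": {"increments": [[0,-4,0,0,-0.3],[0,-4,0,0,-0.3],[0,-3.5,0,0,-0.3],[0,0,0,0,-0.3],[0,0,0,0,-0.3],[0,0,0,0,-0.3]]}}

```text
time_s: 42.32
eef_pos: [512.0, 234.8, 228.8]
tcp_rot: [[-0.041, 0.999, 0.002], [0.999, 0.041, 0.0], [0.0, 0.002, -1.0]]
contact_force: [0.6, 1.0, -0.3]
opening: 0.348
grasp_force: 0.0
```

```bash
python3 wy.py
```

```text
t 42.32 pos [512.  234.8 228.8] yaw 92.35 z [ 1.8e-03  3.0e-04 -1.0e+00] F [ 0.6  1.  -0.3] M [-0.01 -0.03 -0.02] op 30.6 g 0.0 q [12.6 10.5 95.7 -0.  73.7 10.2]
wing_grip conf 0.78 122
scene 108 rect [628.8 235.7] [10.8 67. ] 9.7 line -82.3
wing_grip conf 0.71 132
side 101 rect [626.1 247.2] [10.1 67.1] 7.3 line -83.9
wing_grip conf 0.93 2586
wrist [626.6 239.6] [10.1 77.9] 7.325232982635498 ztop 146.4521445172389
```

```bash
python3 -c "
from h import *
to(629.4,217.8,228,97.3)"
```

```text
t 42.67 pos [511.7 234.5 228.1] yaw 92.33 z [-1.e-04 -0.e+00 -1.e+00] F [ 0.2  0.8 -0.6] M [-0.05 -0.03 -0.  ] op 31.0 g 0.0 q [12.5 10.6 95.7 -0.  73.7 10.2]
shift cm [-2.150e+00  1.169e+01  1.000e-02] turn rad -0.087
```

Call:
{"method": "servo_tool", "body": {"increments": [[-0.5,2.4,0,0,-0.2],[-0.7,3.6,0,0,-0.2],[-0.6,3.6,0,0,-0.2],[-0.4,2.1,0,-0.087,-0.2],[0,0,2,0,-0.2],[0,0,2,0,-0.2],[0,0,1,0,-0.2],[0,0,0,0,-0.2],[0,0,0,0,-0.2],[0,0,0,0,-0.2]]}}

```text
time_s: 43.5
eef_pos: [629.4, 217.7, 179.5]
tcp_rot: [[-0.128, 0.992, 0.002], [0.992, 0.128, 0.0], [0.0, 0.002, -1.0]]
contact_force: [-0.3, -0.1, 0.4]
opening: 0.398
grasp_force: 0.0
```

```bash
python3 -c "
from h import *
to(629.4,217.8,134.5,97.3)"
```

```text
t 43.5 pos [629.4 217.7 179.5] yaw 97.35 z [ 1.6e-03  3.0e-04 -1.0e+00] F [-0.3 -0.1  0.4] M [-0.05 -0.13 -0.01] op 35.0 g 0.0 q [ 8.9 25.9 81.9  0.  72.1  1.5]
shift cm [ 0.01 -0.01  4.5 ] turn rad 0.001
```

Call:
{"method": "servo_tool", "body": {"increments": [[0,0,1,0,-0.2],[0,0,1.5,0,-0.2],[0,0,1.2,0,-0.2],[0,0,0.7,0,-0.2],[0,0,0,0,-0.2],[0,0,0,0,-0.2],[0,0,0,0,-1],[0,0,0,0,-1],[0,0,0,0,-1],[0,0,0,0,-1]], "force": 60}}

```text
time_s: 44.33
eef_pos: [629.3, 217.5, 134.9]
tcp_rot: [[-0.128, 0.992, 0.001], [0.992, 0.128, 0.0], [0.0, 0.001, -1.0]]
contact_force: [0.0, 0.1, 0.3]
opening: 0.12
grasp_force: 0.0
```

Call:
{"method": "servo_tool", "body": {"increments": [[0,0,0,0,-1],[0,0,0,0,-1],[0,0,0,0,-1]]}}

```text
time_s: 44.58
eef_pos: [629.2, 217.5, 134.8]
tcp_rot: [[-0.128, 0.992, 0.001], [0.992, 0.128, 0.0], [-0.0, 0.001, -1.0]]
contact_force: [-1.0, -0.1, 2.9]
opening: 0.098
grasp_force: 60.0
```

Call:
{"method": "servo_tool", "body": {"increments": [[0,-0.25,0.02,0.1,-1],[0,-0.3,0.03,0.1,-1],[0,0,0,0,-1]]}}

```text
time_s: 44.83
eef_pos: [625.7, 217.2, 134.8]
tcp_rot: [[0.075, 0.997, 0.006], [0.997, -0.075, 0.0], [0.001, 0.006, -1.0]]
contact_force: [6.6, 1.0, -1.0]
opening: 0.099
grasp_force: 61.8
```

```bash
cat > lk.py <<'E'
from h import *
o=st(); R=np.array(o["tcp_rot"]); e=np.array(o["eef_pos"])-[626.6,239.6,0]; f=np.array(o["contact_force"]); m=np.array(o["moment"])
print("wing yaw from pos",np.degrees(np.arctan2(-e[1],-e[0])).round(1),"radius",np.hypot(e[0],e[1]).round(1),"torque about screw ~",(m[2]+(e[0]*f[1]-e[1]*f[0])/1000).round(2))
E
python3 lk.py
```

```text
t 44.83 pos [625.7 217.2 134.8] yaw 85.67 z [ 6.5e-03  4.0e-04 -1.0e+00] F [ 6.6  1.  -1. ] M [ 0.14 -1.26  0.92] op 8.7 g 61.8 q [ 8.9 28.2 84.2 -0.  67.2 13.3]
wing yaw from pos 87.6 radius 22.4 torque about screw ~ 1.06
```

Call:
{"method": "servo_tool", "body": {"increments": [[0,-0.4,0.02,0.08,-1],[0,-0.4,0.02,0.05,-1],[0,-0.2,0,0,-1],[0,0,0,0,-1]]}}

```text
time_s: 45.17
eef_pos: [622.7, 217.8, 135.2]
tcp_rot: [[0.2, 0.98, 0.023], [0.98, -0.2, 0.001], [0.006, 0.022, -1.0]]
contact_force: [35.2, 1.5, -17.5]
opening: 0.112
grasp_force: 65.4
```

```bash
python3 lk.py
```

```text
t 45.17 pos [622.7 217.8 135.2] yaw 78.48 z [ 2.310e-02  9.000e-04 -9.997e-01] F [ 35.2   1.5 -17.5] M [ 0.09 -5.63  1.15] op 9.8 g 65.4 q [ 9.1 27.3 85.4 -0.2 65.9 20.6]
wing yaw from pos 79.8 radius 22.1 torque about screw ~ 1.91
```

Call:
{"method": "servo_tool", "body": {"increments": [[0,-0.2,0,0.03,-1],[0,-0.2,0,0.02,-1],[0,0,0,0,-1]]}}

```text
time_s: 45.42
eef_pos: [621.5, 218.3, 135.5]
tcp_rot: [[0.25, 0.968, 0.029], [0.968, -0.25, 0.001], [0.008, 0.028, -1.0]]
contact_force: [46.0, 1.6, -27.0]
opening: 0.119
grasp_force: 67.0
```

```bash
python3 lk.py
```

```text
t 45.42 pos [621.5 218.3 135.5] yaw 75.54 z [ 0.0291  0.0012 -0.9996] F [ 46.    1.6 -27. ] M [ 0.08 -7.27  1.22] op 10.5 g 67.0 q [ 9.1 27.  85.9 -0.2 65.5 23.7]
wing yaw from pos 76.6 radius 21.9 torque about screw ~ 2.19
```

Call:
{"method": "servo_tool", "body": {"increments": [[0,0.4,0,0,-1],[0,0.4,0,0,-1],[0,0,0,0,-1]]}}

```text
time_s: 45.67
eef_pos: [623.7, 217.7, 135.1]
tcp_rot: [[0.248, 0.969, 0.015], [0.969, -0.248, 0.002], [0.006, 0.014, -1.0]]
contact_force: [21.3, 4.2, -8.5]
opening: 0.12
grasp_force: 68.1
```

```bash
python3 lk.py
```

```text
t 45.67 pos [623.7 217.7 135.1] yaw 75.65 z [ 0.0145  0.0023 -0.9999] F [21.3  4.2 -8.5] M [ 0.56 -3.34  1.41] op 10.5 g 68.1 q [ 9.  27.7 84.9  0.  66.5 23.3]
wing yaw from pos 82.5 radius 22.1 torque about screw ~ 1.86
```

Call:
{"method": "servo_tool", "body": {"increments": [[0,0.25,0,-0.1,-1],[0,0.3,0,-0.1,-1],[0,0,0,0,-1]]}}

```text
time_s: 45.92
eef_pos: [625.8, 217.5, 134.9]
tcp_rot: [[0.046, 0.999, 0.007], [0.999, -0.046, 0.003], [0.003, 0.007, -1.0]]
contact_force: [7.9, 5.4, -0.1]
opening: 0.099
grasp_force: 58.9
```

```bash
python3 lk.py
```

```text
t 45.92 pos [625.8 217.5 134.9] yaw 87.36 z [ 0.0071  0.0029 -1.    ] F [ 7.9  5.4 -0.1] M [ 0.83 -1.37  0.56] op 8.7 g 58.9 q [ 8.9 28.2 84.3  0.1 67.1 11.5]
wing yaw from pos 87.9 radius 22.2 torque about screw ~ 0.74
```

Call:
{"method": "servo_tool", "body": {"increments": [[0,0.15,0,-0.07,-1],[0,0,0,0,-1]]}}

```text
time_s: 46.08
eef_pos: [626.6, 217.3, 134.8]
tcp_rot: [[-0.021, 1.0, 0.006], [1.0, 0.021, 0.003], [0.002, 0.006, -1.0]]
contact_force: [4.3, 3.8, 1.2]
opening: 0.094
grasp_force: 59.5
```

```bash
python3 lk.py
```

```text
t 46.08 pos [626.6 217.3 134.8] yaw 91.22 z [ 0.0057  0.0026 -1.    ] F [4.3 3.8 1.2] M [ 0.74 -0.81  0.03] op 8.3 g 59.5 q [ 8.9 28.3 84.1  0.1 67.3  7.6]
wing yaw from pos 89.9 radius 22.3 torque about screw ~ 0.12
```

Call:
{"method": "servo_tool", "body": {"increments": [[0,0.12,0,-0.05,-1],[0,0,0,0,-1],[0,0,0,0,-1]]}}

```text
time_s: 46.33
eef_pos: [627.5, 217.3, 134.8]
tcp_rot: [[-0.068, 0.998, 0.005], [0.998, 0.068, 0.003], [0.002, 0.006, -1.0]]
contact_force: [5.0, 4.5, 1.8]
opening: 0.1
grasp_force: 59.6
```

```bash
python3 lk.py
```

```text
t 46.33 pos [627.5 217.3 134.8] yaw 93.9 z [ 0.0054  0.0026 -1.    ] F [5.  4.5 1.8] M [ 0.8  -0.77  0.06] op 8.8 g 59.6 q [ 8.8 28.4 83.9  0.1 67.3  4.9]
wing yaw from pos 92.4 radius 22.3 torque about screw ~ 0.17
```

Call:
{"method": "servo_tool", "body": {"increments": [[0,0,0,0,-0.75],[0,0,0,0,-0.6],[0,0,0,0,-0.4],[0,0,0,0,-0.3],[0,0,0,0,-0.3],[0,0,-1.5,0,-0.3],[0,0,-2,0,-0.3],[0,0,-3,0,-0.3],[0,0,-3,0,-0.3],[0,0,0,0,-0.3]]}}

```text
time_s: 47.17
eef_pos: [628.4, 216.6, 235.6]
tcp_rot: [[-0.068, 0.998, 0.01], [0.998, 0.068, 0.002], [0.001, 0.01, -1.0]]
contact_force: [1.2, 0.4, 1.9]
opening: 0.349
grasp_force: 0.0
```

Call:
{"method": "servo_tool", "body": {"increments": [[0,-4,0,0,-0.3],[0,-4,0,0,-0.3],[0,-3.5,0,0,-0.3],[0,0,0,0,-0.3],[0,0,0,0,-0.3],[0,0,0,0,-0.3]]}}

```text
time_s: 47.67
eef_pos: [511.5, 208.3, 228.9]
tcp_rot: [[-0.068, 0.998, 0.002], [0.998, 0.068, 0.0], [0.0, 0.002, -1.0]]
contact_force: [0.9, 0.1, 0.6]
opening: 0.35
grasp_force: 0.0
```

```bash
python3 wy.py; python3 - <<'E'
from h import *
o=r.get_obs(); p=r.capture("wrist"); w=wcloud(p,o); P=seg("spool",p,w); t=(P-[603.5,231.5,0])@[.9508,.309,0]
print("jig x",np.percentile(t,[0.2,1,98,99.5]).round(1)); Q=P[(P[:,2]>40)&(t>-95)&(t<0)]; fitcyl(Q,18)
E
```

```text
t 47.67 pos [511.5 208.3 228.9] yaw 93.89 z [ 1.7e-03  1.0e-04 -1.0e+00] F [0.9 0.1 0.6] M [-0.02 -0.07  0.02] op 30.8 g 0.0 q [ 9.8  9.2 97.3 -0.  73.5  6. ]
wing_grip conf 0.5 141
scene 116 rect [628.6 234.1] [10.2 72.2] 7.7 line -81.9
wing_grip conf 0.56 84
side 68 rect [624.3 248.5] [ 6.5 60.4] 7.1 line -83.2
wing_grip conf 0.77 2746
wrist [626.1 239.6] [ 9.1 76.7] 7.405680179595947 ztop 146.47437477237858
spool conf 0.63 6227
jig x [-123.8 -122.8   14.4   17.7]
centre [557.7 215.8  46.6] yaw 18.39 pitch -0.20 resid 0.37 t [-46.2 -44.8  46.2  47.7] plain [514.4 201.4  46.7]
```

```bash
python3 -c "
from rig import r
print(r.hand_in())"
```

```text
the job is handed in; nothing more can be done
None
```

The job is handed in at about 48 s of the 64 s limit: the spool measures home in the V and the gripper is clear, but how tight the clamp ended up is inferred. I turned the wing screw hard down (up to about 2.2 N m), but each time I let go the wing turned back about 13 to 20 degrees to the same angle. I take that as the nose still pressing on the tube, but I could not measure the nose force.

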